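# Check jar caps, rack the jars and clip in the keeper bar

## Robot

A 6-joint arm with a two-finger parallel gripper is mounted at the origin on the work surface. World frame = base frame: x ahead of the robot, y to its left, z up, the work surface at z = 0. Lengths are in mm, angles in rad, forces in N, time in s.
With the tool pointing down it reaches from about 350 to 925 mm from the base axis. Payload 6.4 kg.
Tool frame: the origin (TCP) lies at the very end of the fingers, on their centre line; the grasp point (between the pads) lies 19 mm behind it; z points along the fingers, x is the direction in which the jaws open and shut, and the axes are right-handed (so a half turn about z gives the same grasp; the last joint's range is limited). The gripper opens to 94 mm and grips with 3 to 60 N. Pads are 16 mm wide; open, the fingers measure 119 mm over their backs; the gripper's body (75 mm by 177 mm) begins 78 mm behind the grasp point.
Start: joints at [1.143, 0.245, 1.558, -0, 1.339, -0.174], TCP at [163.201, 629.189, 171.155] pointing down, gripper open.
Joint ranges: [-3.13, 3.13], [-1.02, 2.26], [0.13, 2.54], [-0.95, 4.09], [0.21, 2.88], [-2.74, 2.74]. Speed limits (rad/s): [2.57, 2.57, 3.14, 3.14, 3.14, 3.14].

## Interface

Orientations are given as a unit quaternion [w, x, y, z].
In Python, from cell import get_obs, snapshot, job_done gives the robot as it stands.
- The arm moves only by the tool servo_tool, never from a script. Its argument "increments" is a list of rows, each a list of 7 numbers: the shift along the tool's x, y, z in m, then the turn, a rotation vector about the tool's x, y, z in rad, then the opening, from -1 (shut) to 1 (fully open), so that 0 is half open. A call has 1 to 12 rows; each row shifts and turns the commanded pose from where the row before left it, along the tool's axes as they then stand; what a row does not reach is not made up. A row lasts 1/12 s, in which the tool goes at most 41.7 mm and 7.16 degrees, less where a joint would pass 70% of its speed; a pose out of reach is approached as far as the arm can. A call is refused whole if a number of a shift passes 0.0417 or a number of a turn 0.125, either way. A call with a gripper value outside its range is refused whole. The fingers move at their own pace and stop on an object; "force" is the grip in N (left out, the last holds). Time passes only in rows, so rows that do not move let the fingers close. It gives the time, the measured TCP pose, the force and the opening at its end, in the units of the state.
- get_obs(): the state, without advancing time (a new reading comes with each control period).
- snapshot(name): name is "scene" or "side" or "wrist"; returns a dict with "color" (384x512x3 uint8, blue, green, red), "depth" (384x512 float32, mm along the optical axis (not along the pixel's ray), 0 where there is no reading), "vertical_fov" (degrees; the focal length in pixels is half the picture's height over the tangent of half this angle, whatever the lens; pixels are square), "cx", "cy" (the principal point, pixels), "rvec" (rotation vector, rad) and "tvec" (3), from world to camera coordinates, as OpenCV has them; the wrist camera has in their place "mount" (4x4, takes a point from camera to tool coordinates, whose origin is the TCP and whose axes are the tool frame's). Camera axes: x right, y down, z forward; pixel columns grow to the right and rows downward; lengths in mm; the calibration is good to about 2 mm. A picture is of the moment at which its call begins: read the wrist's pose just before it.
- job_done(): hands the job in, once; it reports no verdict.
The state is a dict: "t": time; "joints": joint angles; "dq": joint speeds; "joint_efforts": joint torques, N m; "ee_pos": TCP position; "ee_rot": TCP orientation; "ft_force": force on the tool from outside, world axes, zero at the start; "ft_torque": the same for the moment, N m; "grip_width": finger opening in mm.
Only numpy, scipy, OpenCV 4.12 (cv2) and the standard library are available. Lean on these libraries where they do the work, as an engineer would, in place of code of your own. Each camera call takes 0.05 s, during which the arm holds its last target. There are 200 camera calls.

## Task

Some of the jars in the grey pocket holder have loose screw caps: find them by tugging each cap (a loose one lifts a little before the jar comes with it) and turn those clockwise until fully tight before their jars go into the blue rack. Stand every jar upright in the rack, and only then push the keeper bar down past the two sprung orange jaws until it sits fully home in both fork clips along the rack's front. Do not tip a jar over, and leave the spray can, the screwdriver and the bolt bin where they are.

Things in the scene. Friction and masses are not known exactly. Their poses are not given: they have to be found in the camera images.
- jar1: white square plastic jar, body 56 x 56 x 54 mm, then 12 mm of thinner neck, then a round red screw cap 50 mm across, from 66 to 90 mm up. Origin: centre of the underside; z up through the cap. Jar and cap weigh 0.3 to 0.5 kg together, the cap only 35 g. It starts in a holder pocket or is absent. Once its cap is tight it can be carried by the cap
- jar2: white square plastic jar, body 56 x 56 x 54 mm, then 12 mm of thinner neck, then a round red screw cap 50 mm across, from 66 to 90 mm up. Origin: centre of the underside; z up through the cap. Jar and cap weigh 0.3 to 0.5 kg together, the cap only 35 g. It starts in a holder pocket or is absent. Once its cap is tight it can be carried by the cap
- jar3: white square plastic jar, body 56 x 56 x 54 mm, then 12 mm of thinner neck, then a round red screw cap 50 mm across, from 66 to 90 mm up. Origin: centre of the underside; z up through the cap. Jar and cap weigh 0.3 to 0.5 kg together, the cap only 35 g. It starts in a holder pocket or is absent. Once its cap is tight it can be carried by the cap
- jar4: white square plastic jar, body 56 x 56 x 54 mm, then 12 mm of thinner neck, then a round red screw cap 50 mm across, from 66 to 90 mm up. Origin: centre of the underside; z up through the cap. Jar and cap weigh 0.3 to 0.5 kg together, the cap only 35 g. It starts in a holder pocket or is absent. Once its cap is tight it can be carried by the cap
- jar1_cap (a point): centre of this jar's cap, fixed to the jar, 78 mm above its underside. Tight or loose looks the same. Pulled up, a loose cap lifts about 6 mm before the jar follows. With the cap down, turn it clockwise (from above) up to 1.3 rad against 0.1 N m of drag to a hard stop. A tight cap may be up to 0.6 rad short of that stop, which is good enough (capN_lug, a hidden point of the cap, shows its turn)
- jar2_cap (a point): centre of this jar's cap, fixed to the jar, 78 mm above its underside. Tight or loose looks the same. Pulled up, a loose cap lifts about 6 mm before the jar follows. With the cap down, turn it clockwise (from above) up to 1.3 rad against 0.1 N m of drag to a hard stop. A tight cap may be up to 0.6 rad short of that stop, which is good enough (capN_lug, a hidden point of the cap, shows its turn)
- jar3_cap (a point): centre of this jar's cap, fixed to the jar, 78 mm above its underside. Tight or loose looks the same. Pulled up, a loose cap lifts about 6 mm before the jar follows. With the cap down, turn it clockwise (from above) up to 1.3 rad against 0.1 N m of drag to a hard stop. A tight cap may be up to 0.6 rad short of that stop, which is good enough (capN_lug, a hidden point of the cap, shows its turn)
- jar4_cap (a point): centre of this jar's cap, fixed to the jar, 78 mm above its underside. Tight or loose looks the same. Pulled up, a loose cap lifts about 6 mm before the jar follows. With the cap down, turn it clockwise (from above) up to 1.3 rad against 0.1 N m of drag to a hard stop. A tight cap may be up to 0.6 rad short of that stop, which is good enough (capN_lug, a hidden point of the cap, shows its turn)
- holder: grey jar holder fixed to the bench, 215 x 215 mm, 30 mm tall, with four square pockets 60.5 mm wide whose floor is 8 mm above the bench. Origin: centre of its underside. Pocket centres at x = +-47.5 mm, y = +-47.5 mm in its frame. The pockets keep the jars from turning while a cap is turned, and let them be lifted straight up
- rack: blue open-topped rack fixed to the bench. Origin: centre of its underside. Inside 160 x 160 mm (x and y from -80 to +80 mm in its frame), floor 8 mm above the bench, back and side walls up to 40 mm, front lip (the -x side) up to 26 mm. It holds four jars two by two, e.g. at x and y = +-42 mm. Two fork clips stand before the front lip at y = +-70 mm (each 14 mm wide)
- clip_mid (a point): midway between the two clip seats: 125 mm before the rack's centre (-x), 60 mm above the bench; axes as the rack's. A seated bar's axis passes through it along y, with 2 mm play. Slots are 16 mm wide in x, open upward, between a rear tine with a flare (top at 94 mm) and the jaw (sloping top up to 89 mm). Fingers have free room beside and below the bar between the clips: the lip is 37 mm behind its axis
- bar: keeper bar, 0.22 kg: steel rod 12 mm in diameter and 200 mm long along its y axis, with a yellow square grip 20 x 20 mm and 50 mm long at its middle. Origin: the middle of the rod's axis, 10 mm above the bench when it lies there. Either end may point either way and any face of the grip may be up. It is to be held by the grip
- jaw_left (a joint): swing of the sprung orange jaw on the -x side of the clip at +y of the rack, rad: 0 closed, 0.1 to 0.3 while the bar passes, then it snaps back over the bar. A bar pushed straight down swings both jaws aside with about 10 to 20 N in all, while its axis is 20 to 6 mm above the seat
- jaw_right (a joint): the same for the clip at -y of the rack
- spray_can: green spray can, 56 mm in diameter, 160 mm tall, origin at the centre of its underside; leave it alone
- screwdriver: screwdriver lying on the bench; leave it alone
- bolt_bin: open black plastic bin 140 x 100 x 60 mm, origin at the centre of its underside; leave it alone
Things that resemble listed ones, but are neither listed nor needed, are in the scene too. Leave any green look-alike of the jar1 alone.

How it is judged (in metres and radians):
On the way:
1. every jar stands upright in the rack with its cap tight, while the keeper bar is not yet in the clips (x of jar1 in the frame of rack between -0.058 and 0.058 m and y of jar1 in the frame of rack between -0.058 and 0.058 m and z of jar1 in the frame of rack between 0.003 and 0.014 m and angle between each of jar1, jar2, jar3, jar4's own z axis and vertical below 0.1 rad and y of cap1_lug in the frame of jar1 below 0.011 m and x of jar2 in the frame of rack between -0.058 and 0.058 m and y of jar2 in the frame of rack between -0.058 and 0.058 m and z of jar2 in the frame of rack between 0.003 and 0.014 m and y of cap2_lug in the frame of jar2 below 0.011 m and x of jar3 in the frame of rack between -0.058 and 0.058 m and y of jar3 in the frame of rack between -0.058 and 0.058 m and z of jar3 in the frame of rack between 0.003 and 0.014 m and y of cap3_lug in the frame of jar3 below 0.011 m and x of jar4 in the frame of rack between -0.058 and 0.058 m and y of jar4 in the frame of rack between -0.058 and 0.058 m and z of jar4 in the frame of rack between 0.003 and 0.014 m and y of cap4_lug in the frame of jar4 below 0.011 m and distance between bar and clip_mid above 0.03 m), for 0.2 s.
At the end, for the whole second after the job is handed in: Every jar stands upright and still on the rack floor, its cap tight enough not to lift (within 0.6 rad of its stop); the bar lies in both clips, its middle within 5 mm across, 16 mm lengthwise and 4 mm in height of clip_mid, its axis within 0.05 rad of the rack's y (x of jar1 in the frame of rack between -0.058 and 0.058 m and y of jar1 in the frame of rack between -0.058 and 0.058 m and z of jar1 in the frame of rack between 0.003 and 0.014 m and angle between each of jar1, jar2, jar3, jar4's own z axis and vertical below 0.1 rad and y of cap1_lug in the frame of jar1 below 0.011 m and linear speed of each of jar1, jar2, jar3, jar4, bar below 0.02 m/s and x of jar2 in the frame of rack between -0.058 and 0.058 m and y of jar2 in the frame of rack between -0.058 and 0.058 m and z of jar2 in the frame of rack between 0.003 and 0.014 m and y of cap2_lug in the frame of jar2 below 0.011 m and x of jar3 in the frame of rack between -0.058 and 0.058 m and y of jar3 in the frame of rack between -0.058 and 0.058 m and z of jar3 in the frame of rack between 0.003 and 0.014 m and y of cap3_lug in the frame of jar3 below 0.011 m and x of jar4 in the frame of rack between -0.058 and 0.058 m and y of jar4 in the frame of rack between -0.058 and 0.058 m and z of jar4 in the frame of rack between 0.003 and 0.014 m and y of cap4_lug in the frame of jar4 below 0.011 m and x of bar in the frame of clip_mid between -0.005 and 0.005 m and y of bar in the frame of clip_mid between -0.016 and 0.016 m and z of bar in the frame of clip_mid between -0.004 and 0.004 m and angle between the y axis of bar and the y axis of rack, either way round below 0.05 rad); the robot touches nothing.
It fails at once if a jar is stood in the rack with its cap still loose ((x of jar1 in the frame of rack between -0.058 and 0.058 m and y of jar1 in the frame of rack between -0.058 and 0.058 m and z of jar1 in the frame of rack between 0.003 and 0.014 m and angle between jar1's own z axis and vertical below 0.1 rad and y of cap1_lug in the frame of jar1 above 0.0125 m) or (x of jar2 in the frame of rack between -0.058 and 0.058 m and y of jar2 in the frame of rack between -0.058 and 0.058 m and z of jar2 in the frame of rack between 0.003 and 0.014 m and angle between jar2's own z axis and vertical below 0.1 rad and y of cap2_lug in the frame of jar2 above 0.0125 m) or (x of jar3 in the frame of rack between -0.058 and 0.058 m and y of jar3 in the frame of rack between -0.058 and 0.058 m and z of jar3 in the frame of rack between 0.003 and 0.014 m and angle between jar3's own z axis and vertical below 0.1 rad and y of cap3_lug in the frame of jar3 above 0.0125 m) or (x of jar4 in the frame of rack between -0.058 and 0.058 m and y of jar4 in the frame of rack between -0.058 and 0.058 m and z of jar4 in the frame of rack between 0.003 and 0.014 m and angle between jar4's own z axis and vertical below 0.1 rad and y of cap4_lug in the frame of jar4 above 0.0125 m)).
It fails at once if a jar is tipped over (angle between any of jar1, jar2, jar3, jar4's own z axis and vertical above 0.8 rad).
It fails at once if the spray can, screwdriver or bolt bin is moved (distance of any of spray_can, screwdriver, bolt_bin from where it was at the start of the episode above 0.03 m).
Of jar1, jar2, jar3, jar4 only 3 to 4 are there at a start; the rules pass over those that are not, and their reading is None.
At some moment in a run one of bar may be knocked a few centimetres aside while the robot is not near it.
It also fails if it takes over 210 s, if anything falls off the work surface, if the arm or the gripper's body presses on something with over 40 N, if the wrist force passes 120 N, or if a joint passes its speed limit or range.

## Working session

There is one attempt and no reset: what is moved stays moved. The work goes in short steps, Python scripts to look and compute and a tool call to move; the robot and the scene stay as the last step left them, time stands still between calls to the robot, and variables do not carry over. Pictures are saved under pics/ and viewed, on a budget of 14 in all, crops included, one or two more only if the job needs it, and the job is handed in when it is done.

Besides the shell and the picture viewer there is one more tool, called after "Call:" in YAML: its name, and indented under it one key for each argument. servo_tool: Moves the arm, as the interface text tells. Its arguments: {"type":"object","properties":{"increments":{"type":"array"},"force":{"type":"number"}},"required":["increments"]}

```bash
mkdir -p pics
cat > h.py <<'E'
import numpy as np, cv2
from scipy.spatial.transform import Rotation as R
from cell import get_obs, snapshot, job_done
def T_tool(o):
    w,x,y,z=o['ee_rot']; T=np.eye(4); T[:3,:3]=R.from_quat([x,y,z,w]).as_matrix(); T[:3,3]=o['ee_pos']; return T
def cloud(name):
    o=get_obs(); s=snapshot(name); d=s['depth']; H,W=d.shape
    f=H/2/np.tan(np.radians(s['vertical_fov'])/2)
    v,u=np.mgrid[:H,:W]
    P=np.dstack([(u-s['cx'])/f*d,(v-s['cy'])/f*d,d])
    if 'mount' in s: M=T_tool(o)@np.array(s['mount'])
    else:
        M=np.eye(4); r=cv2.Rodrigues(np.array(s['rvec'],float))[0]; M[:3,:3]=r.T; M[:3,3]=-r.T@np.array(s['tvec'],float).ravel()
    P=P@M[:3,:3].T+M[:3,3]; P[d==0]=np.nan
    return s['color'],P,s
E
python3 - <<'E'
from h import *
o=get_obs(); print(o)
for n in ('scene','side','wrist'):
    c,P,s=cloud(n); cv2.imwrite(f'pics/{n}0.png',c); np.savez(f'{n}0.npz',c=c,P=P)
a=cv2.imread('pics/scene0.png');b=cv2.imread('pics/side0.png')
cv2.imwrite('pics/both0.png',cv2.resize(np.vstack([a,b]),(800,1200))[:,:]) 
cv2.imwrite('pics/s0.png',cv2.resize(a,(800,600)))
E
```

```text
{'t': 0.0, 'joints': array([ 1.14288561e+00,  2.45794376e-01,  1.55901106e+00, -2.94915074e-06,
        1.33870977e+00, -1.74084631e-01]), 'dq': array([ 5.78127136e-05,  1.26128813e-03,  5.66840978e-04, -1.54601290e-04,
       -1.27656589e-03,  1.37117343e-03]), 'joint_efforts': array([-1.14124610e-03, -4.15826619e+01, -3.14602840e+01,  6.84697973e-02,
        3.32217535e-02, -1.22162978e-04]), 'ee_pos': array([162.92353436, 628.55648093, 170.05962295]), 'ee_rot': array([ 4.48914209e-04,  7.90919548e-01,  6.11919394e-01, -8.50016363e-04]), 'ft_force': array([-0.17755878,  0.48117286,  0.08116508]), 'ft_torque': array([0.01176399, 0.02204887, 0.04803914]), 'grip_width': 93.99644640132453}
```

View pics/s0.png

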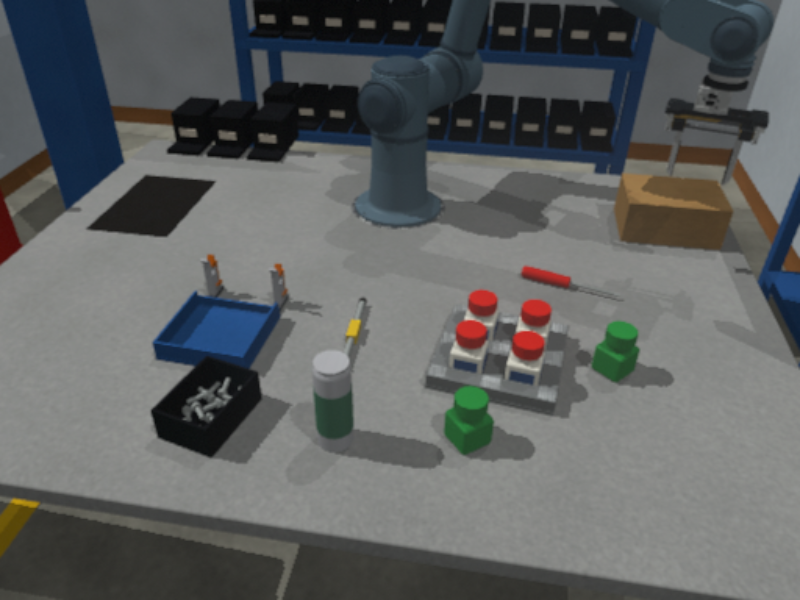

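View pics/side0.png

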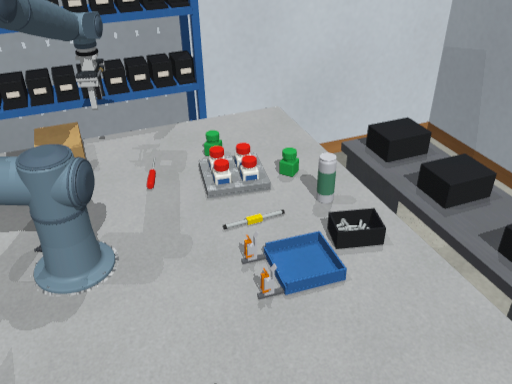

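The scene view (800 px wide) shows four red-capped jars in the grey holder at about (482,302), (536,316), (471,335) and (527,347). The green look-alikes are at (617,350) and (469,420), and I'll leave them alone. The bar with the yellow grip is at (353,328), the rack at (218,330), its clips at (212,272) and (279,285), the can at (333,400), the bin at (207,405), and the screwdriver at (560,280).

```bash
cat > m.py <<'E'
from h import *
def blobs(mask,P,minn=15):
    n,l,st,ce=cv2.connectedComponentsWithStats(mask.astype(np.uint8))
    return [(ce[i],P[(l==i)&np.isfinite(P[...,0])]) for i in range(1,n) if st[i,4]>=minn]
if __name__=='__main__':
  for n in('scene','side'):
    d=np.load(n+'0.npz');c=d['c'];P=d['P'];hsv=cv2.cvtColor(c,cv2.COLOR_BGR2HSV);h,s,v=[hsv[...,i].astype(int) for i in range(3)]
    z=P[...,2]; rr=np.hypot(P[...,0],P[...,1]);ok=(rr<1100)&(P[...,0]>150)
    print(n)
    for nm,m in dict(red=((h<6)|(h>174))&(s>150)&(z>90)&(z<120)&ok, yellow=(h>20)&(h<33)&(s>150)&(z<60)&(z>2)&ok, orange=(h>5)&(h<18)&(s>150)&(z>30)&ok&(z<110),
        blue=(h>100)&(h<125)&(s>120)&(z<60)&(z>2)&ok, black=(v<50)&(z>8)&(z<80)&ok, green=(h>50)&(h<85)&(s>100)&(z>10)&ok).items():
      for ce,p in blobs(m&np.isfinite(z),P):
        print(nm,ce.round(),len(p),'med',np.median(p,0).round(),'min',np.percentile(p,2,axis=0).round(),'max',np.percentile(p,98,axis=0).round())
        if nm in('red',):
          q=p[p[:,2]>np.percentile(p[:,2],60)-3]; print('   top',(q.min(0)+q.max(0)).round(1)/2,len(q))
        if nm=='yellow': print('  minrect',cv2.minAreaRect(p[:,:2].astype(np.float32)))
    # rack floor fit & walls
    m=(h>100)&(h<125)&(s>120)&ok&(z>3)&(z<60)
    for ce,p in blobs(m,P,500): print('rack all',cv2.minAreaRect(p[:,:2].astype(np.float32)))
    # grey holder: points z 20..38 near caps; bar
    m=(z>5)&(z<30)&ok&(s<60)
    for ce,p in blobs(m,P,20): print('grey',ce.round(),len(p),cv2.minAreaRect(p[:,:2].astype(np.float32)),np.median(p[:,2]).round())
E
python3 m.py
```

```text
scene
red [308. 192.] 186 med [511. 233.  98.] min [481. 211.  91.] max [528. 255. 101.]
   top [503.55 232.75  98.5 ] 156
red [343. 198.] 192 med [522. 326.  98.] min [496. 304.  91.] max [541. 347. 101.]
   top [517.95 326.4   98.7 ] 158
red [301. 212.] 216 med [603. 219.  98.] min [575. 196.  91.] max [622. 242. 101.]
   top [598.7  218.65  98.35] 184
red [337. 219.] 232 med [615. 311.  98.] min [588. 290.  91.] max [634. 336. 101.]
   top [609.25 311.9   98.75] 201
yellow [226. 210.] 74 med [531.   5.  21.] min [507.  -6.  10.] max [555.  12.  24.]
  minrect ((530.6314697265625, 2.947056770324707), (50.98006820678711, 17.512773513793945), 1.714394211769104)
orange [135. 166.] 25 med [ 446. -298.   83.] min [ 437. -305.   68.] max [ 450. -295.   91.]
orange [178. 172.] 21 med [ 451. -158.   83.] min [ 443. -166.   68.] max [ 458. -156.   92.]
blue [138. 212.] 2598 med [ 579. -249.   11.] min [ 497. -322.    6.] max [ 668. -153.   42.]
black [132. 259.] 2111 med [ 790. -174.   40.] min [ 705. -234.    9.] max [ 857. -115.   62.]
green [395. 224.] 767 med [561. 464.  54.] min [528. 
[... 3981 characters left out ...]
, (17.22624969482422, 72.89830017089844), 88.0467300415039) 14.0
grey [356. 222.] 327 ((789.68603515625, -155.7291717529297), (54.987548828125, 119.4486083984375), 76.18399810791016) 21.0
grey [234. 223.] 97 ((465.34564208984375, -3.078319549560547), (73.89949035644531, 16.637123107910156), 1.9368765354156494) 13.0
grey [355. 240.] 392 ((745.4559936523438, -204.37269592285156), (87.20111846923828, 171.76795959472656), 41.69557571411133) 18.0
grey [253. 257.] 107 ((462.2135009765625, -164.9099578857422), (21.802629470825195, 67.8268814086914), 87.17807006835938) 8.0
grey [271. 291.] 125 ((455.97174072265625, -304.68817138671875), (19.691883087158203, 66.85552978515625), 87.24229431152344) 9.0
```

```bash
cat >> h.py <<'E'
def go(x,y,z,psi=None):
    """tool-frame total shift (mm) and turn (rad, about tool z), turning done after shift"""
    o=get_obs(); T=T_tool(o); d=T[:3,:3].T@(np.array([x,y,z])-T[:3,3])
    p=np.arctan2(T[1,0],T[0,0]); s='' 
    if psi is not None: s='turn z %.3f'%(-(psi-p))
    print('t %.1f at'%o['t'],np.round(o['ee_pos'],1),'psi %.3f'%p,'j6 %.2f'%o['joints'][5],'shift',np.round(d,1),s,'tilt err',np.round(R.from_matrix(T[:3,:3]).as_matrix()[:2,2],3))
E
python3 -c "
from h import *
go(520,270,350,np.radians(82.4)); s=snapshot('wrist'); print(s['mount'],s['vertical_fov'])"
```

```text
t 0.1 at [163.  628.7 170.3] psi 1.317 j6 -0.17 shift [-257.9  435.6 -179.4] turn z -0.121 tilt err [-0.001 -0.001]
[[ 9.99999973e-01  8.40434274e-05 -2.18638909e-04 -6.12305871e-01]
 [-3.04408260e-05  9.72127910e-01  2.34451116e-01 -6.79520884e+01]
 [ 2.32249061e-04 -2.34451103e-01  9.72127886e-01 -2.12521778e+02]
 [ 0.00000000e+00  0.00000000e+00  0.00000000e+00  1.00000000e+00]] 70.30215163459906
```

Call:
servo_tool:
  increments:
    - [0,0,-0.036,0,0,0,1]
    - [0,0,-0.036,0,0,0,1]
    - [0,0,-0.036,0,0,0,1]
    - [0,0,-0.036,0,0,0,1]
    - [0,0,-0.036,0,0,0,1]

```text
t: 0.62
ee_pos: [163.0, 628.8, 352.7]
ee_rot: [0.0, 0.791, 0.612, -0.0]
ft_force: [0.3, 0.4, 1.0]
grip_width: 94.1
```

Call:
servo_tool:
  increments:
    - [-0.0215,0.0363,0,0,0,0,1]
    - [-0.0215,0.0363,0,0,0,0,1]
    - [-0.0215,0.0363,0,0,0,0,1]
    - [-0.0215,0.0363,0,0,0,0,1]
    - [-0.0215,0.0363,0,0,0,0,1]
    - [-0.0215,0.0363,0,0,0,0,1]
    - [-0.0215,0.0363,0,0,0,0,1]
    - [-0.0215,0.0363,0,0,0,0,1]
    - [-0.0215,0.0363,0,0,0,0,1]
    - [-0.0215,0.0363,0,0,0,0,1]
    - [-0.0215,0.0363,0,0,0,0,1]
    - [-0.0215,0.0363,0,0,0,0,1]

```text
t: 1.62
ee_pos: [516.7, 272.8, 351.1]
ee_rot: [-0.0, 0.791, 0.612, -0.0]
ft_force: [-0.9, 0.9, -0.5]
grip_width: 94.3
```

Call:
servo_tool:
  increments:
    - [0,0,0.03,0,0,-0.121,1]
    - [0,0,0.03,0,0,0,1]
    - [0,0,0,0,0,0,1]
    - [0,0,0,0,0,0,1]

```text
t: 1.95
ee_pos: [514.7, 274.1, 289.6]
ee_rot: [-0.001, 0.753, 0.658, -0.002]
ft_force: [-0.5, 0.3, 0.6]
grip_width: 93.9
```

```bash
cat > caps.py <<'E'
from m import *
import sys
def caps(P,c):
    hsv=cv2.cvtColor(c,cv2.COLOR_BGR2HSV);h,s=hsv[...,0].astype(int),hsv[...,1]
    out=[]
    for ce,p in blobs(((h<6)|(h>174))&(s>130)&(P[...,2]>60)&(P[...,2]<140),P,150):
        q=p[abs(p[:,2]-np.median(p[p[:,2]>90,2]))<4]
        (x,y),r=cv2.minEnclosingCircle(q[:,:2].astype(np.float32)); out.append((x,y,np.median(q[:,2]),r))
        print('cap',ce.round(),np.round(out[-1],1),len(q),'mean',q.mean(0).round(1))
    return out
if __name__=='__main__':
    go(520,270,290,np.radians(82.4))
    c,P,s=cloud('wrist'); cv2.imwrite('pics/%s.png'%sys.argv[1],c); np.savez(sys.argv[1]+'.npz',c=c,P=P); caps(P,c)
E
python3 caps.py w1
```

```text
t 1.9 at [514.7 274.1 289.6] psi 1.437 j6 -1.14 shift [-3.4  5.8 -0.4] turn z -0.001 tilt err [-0.004 -0.001]
cap [228. 172.] [501.1 232.8  97.   25.3] 868 mean [500.9 233.   97. ]
cap [290. 172.] [514.3 325.8  97.   25.4] 864 mean [513.6 325.6  97. ]
cap [229. 230.] [595.  218.3  97.   26.1] 754 mean [594.2 219.   97. ]
cap [288. 230.] [607.4 312.5  97.   25.5] 753 mean [606.5 312.6  96.9]
```

View pics/w1.png

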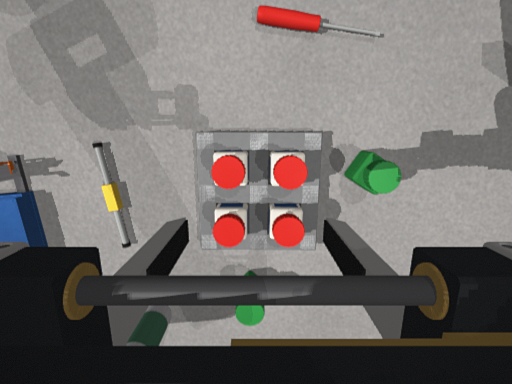

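The wrist view shows the four caps at (228,172), (290,172), (229,230) and (288,230), inside the grey holder. The two green ones lie outside it. I'm starting with jar A at (501,233).

```bash
python3 -c "
from h import *
go(501,233,70,1.43)"
```

```text
t 2.0 at [515.6 274.8 291.9] psi 1.438 j6 -1.14 shift [-43.3  -8.9 221.9] turn z 0.008 tilt err [0. 0.]
```

Call:
servo_tool:
  increments:
    - [-0.0217,-0.0045,0.01,0,0,0,0.7]
    - [-0.0217,-0.0045,0.03,0,0,0,0.7]
    - [0,0,0.03,0,0,0,0.7]
    - [0,0,0.03,0,0,0,0.7]
    - [0,0,0.03,0,0,0,0.7]
    - [0,0,0.03,0,0,0,0.7]
    - [0,0,0.03,0,0,0,0.7]
    - [0,0,0,0,0,0,0.7]
    - [0,0,0,0,0,0,0.7]

```text
t: 2.75
ee_pos: [501.3, 233.3, 102.3]
ee_rot: [0.0, 0.752, 0.659, 0.0]
ft_force: [1.0, 0.3, 1.6]
grip_width: 79.9
```

```bash
python3 -c "
from h import *
go(501,233,70,1.43); print(get_obs()['grip_width'])"
```

```text
t 2.8 at [501.3 233.3 102.3] psi 1.439 j6 -1.21 shift [-0.3 -0.3 32.3] turn z 0.009 tilt err [0. 0.]
79.8993449232666
```

Call:
servo_tool:
  increments:
    - [0,0,0.016,0,0,0,0.7]
    - [0,0,0.016,0,0,0,0.7]
    - [0,0,0,0,0,0,0.7]
    - [0,0,0,0,0,0,-0.5]
    - [0,0,0,0,0,0,-0.5]
    - [0,0,0,0,0,0,-0.5]
    - [0,0,0,0,0,0,-0.5]
    - [0,0,0,0,0,0,-0.5]
    - [0,0,0,0,0,0,-0.5]
  force: 25

```text
t: 3.5
ee_pos: [501.3, 232.8, 69.7]
ee_rot: [0.0, 0.752, 0.659, 0.0]
ft_force: [-0.1, 0.6, -0.1]
grip_width: 43.4
```

Call:
servo_tool:
  increments:
    - [0,0,-0.002,0,0,0,-0.5]
    - [0,0,-0.002,0,0,0,-0.5]
    - [0,0,0,0,0,0,-0.5]
    - [0,0,0,0,0,0,-0.5]
    - [0,0,0,0,0,0,-0.5]
    - [0,0,0,0,0,0,-0.5]

```text
t: 4.0
ee_pos: [500.9, 232.7, 73.1]
ee_rot: [-0.0, 0.752, 0.659, -0.0]
ft_force: [-0.0, -0.2, -0.5]
grip_width: 23.8
```

```bash
python3 -c "
from h import *
go(501,233,70,1.43); o=get_obs(); print(o['ft_force'],o['ft_torque'])"
```

```text
t 4.0 at [500.9 232.7  73.1] psi 1.438 j6 -1.21 shift [0.3 0.1 3.1] turn z 0.008 tilt err [-0. -0.]
[-0.01706014 -0.18486406 -0.49213608] [ 0.05618726 -0.00463894 -0.00288931]
```

```bash
python3 caps.py w2; python3 -c "
from h import *
print(get_obs()['grip_width'])"
```

```text
t 4.0 at [500.9 232.7  73.1] psi 1.438 j6 -1.21 shift [  39.5   14.  -216.9] turn z -0.000 tilt err [-0. -0.]
cap [256. 219.] [500.6 232.8  96.9  25.3] 2603 mean [497.6 232.8  96.9]
cap [380. 221.] [513.5 325.6  96.9  25.6] 3381 mean [511.6 325.1  96.8]
cap [254. 323.] [592.9 218.9  96.9  25.1] 1601 mean [583.8 220.   96.7]
23.15310208328542
```

View pics/w2.png

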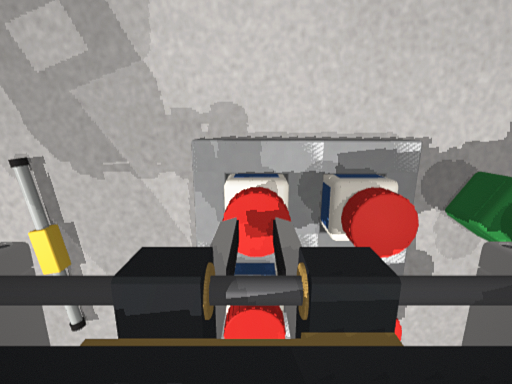

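```bash
python3 -c "
import numpy as np
P=np.load('w2.npz')['P']
for r in (215,220,224,228,235,245,260):
  print(r,[(c,P[r,c].round().tolist()) for c in (218,226,232,236,240,256,275,284)])
P=np.load('w1.npz')['P']
print([P[r,c].round().tolist() for r,c in ((222,186),(228,180),(240,160),(222,326),(228,330))])
"
```

```text
215 [(218, [509.0, 194.0, 29.0]), (226, [490.0, 212.0, 96.0]), (232, [490.0, 216.0, 96.0]), (236, [491.0, 219.0, 96.0]), (240, [491.0, 222.0, 96.0]), (256, [493.0, 234.0, 96.0]), (275, [495.0, 247.0, 96.0]), (284, [495.0, 254.0, 98.0])]
220 [(218, [514.0, 193.0, 30.0]), (226, [489.0, 214.0, 112.0]), (232, [489.0, 218.0, 112.0]), (236, [490.0, 220.0, 110.0]), (240, [495.0, 222.0, 97.0]), (256, [497.0, 233.0, 96.0]), (275, [494.0, 246.0, 109.0]), (284, [494.0, 252.0, 112.0])]
224 [(218, [517.0, 193.0, 31.0]), (226, [489.0, 215.0, 119.0]), (232, [489.0, 219.0, 120.0]), (236, [491.0, 220.0, 115.0]), (240, [498.0, 221.0, 97.0]), (256, [499.0, 233.0, 97.0]), (275, [495.0, 246.0, 114.0]), (284, [494.0, 251.0, 120.0])]
228 [(218, [488.0, 211.0, 128.0]), (226, [489.0, 215.0, 127.0]), (232, [489.0, 219.0, 127.0]), (236, [491.0, 221.0, 123.0]), (240, [501.0, 221.0, 97.0]), (256, [502.0, 232.0, 96.0]), (275, [494.0, 245.0, 123.0]), (284, [493.0, 251.0, 128.0])]
235 [(218, [488.0, 212.0, 139.0]), (226, [489.0, 217.0, 139.0]), (232, [489.0, 220.0, 140.0]), (236, [493.0, 221.0, 130.0]), (240, [506.0, 220.0, 97.0]), (256, [507.0, 232.0, 98.0]), (275, [496.0, 245.0, 131.0]), (284, [493.0, 250.0, 140.0])]
245 [(218, [489.0, 214.0, 153.0]), (226, [489.0, 218.0, 154.0]), (232, [491.0, 221.0, 149.0]), (236, [498.0, 221.0, 133.0]), (240, [514.0, 219.0, 97.0]), (256, [516.0, 230.0, 97.0]), (275, [501.0, 244.0, 133.0]), (284, [493.0, 248.0, 154.0])]
260 [(218, [488.0, 217.0, 171.0]), (226, [489.0, 220.0, 170.0]), (232, [494.0, 221.0, 160.0]), (236, [559.0, 204.0, 28.0]), (240, [560.0, 208.0, 29.0]), (256, [562.0, 224.0, 29.0]), (275, [564.0, 244.0, 29.0]), (284, [493.0, 246.0, 169.0])]
[[501.0, 228.0, 326.0], [501.0, 227.0, 339.0], [498.0, 223.0, 362.0], [513.0, 322.0, 328.0], [513.0, 321.0, 341.0]]
```

```bash
python3 -c "
import numpy as np
P=np.load('w1.npz')['P']
m=(P[...,2]>200)
r,c=np.nonzero(m); k=np.argsort(P[m][:,2])[:12]; print([(r[i],c[i],P[r[i],c[i]].round().tolist()) for i in k])
"; python3 -c "
from h import *
print(get_obs()['grip_width'],get_obs()['ft_force'])"
```

```text
[(np.int64(218), np.int64(326), [512.0, 323.0, 322.0]), (np.int64(230), np.int64(323), [521.0, 320.0, 322.0]), (np.int64(236), np.int64(323), [525.0, 320.0, 323.0]), (np.int64(220), np.int64(324), [513.0, 322.0, 323.0]), (np.int64(230), np.int64(188), [508.0, 227.0, 323.0]), (np.int64(232), np.int64(323), [522.0, 320.0, 323.0]), (np.int64(218), np.int64(185), [499.0, 227.0, 323.0]), (np.int64(221), np.int64(324), [514.0, 321.0, 323.0]), (np.int64(233), np.int64(323), [523.0, 320.0, 323.0]), (np.int64(218), np.int64(184), [499.0, 226.0, 323.0]), (np.int64(220), np.int64(326), [513.0, 323.0, 323.0]), (np.int64(231), np.int64(188), [508.0, 227.0, 323.0])]
23.15310208328542 [ 0.7550885   0.71173193 -0.45068484]
```

The depth shows the fingertips about 32 mm above the reported TCP, and the jaws closed above the cap without touching it. I'll open and go lower by that amount.

Call:
servo_tool:
  increments:
    - [0,0,0,0,0,0,0.7]
    - [0,0,0,0,0,0,0.7]
    - [0,0,0,0,0,0,0.7]
    - [0,0,0,0,0,0,0.7]
    - [0,0,0,0,0,0,0.7]
    - [0,0,0,0,0,0,0.7]
    - [0,0,0,0,0,0,0.7]
    - [0,0,0,0,0,0,0.7]
    - [0,0,0,0,0,0,0.7]
    - [0,0,0.005,0,0,0,0.7]
    - [0,0,0.006,0,0,0,0.7]
    - [0,0,0,0,0,0,0.7]

```text
t: 5.05
ee_pos: [499.8, 232.4, 60.5]
ee_rot: [-0.001, 0.752, 0.659, -0.001]
ft_force: [0.0, -0.3, -0.7]
grip_width: 79.7
```

Call:
servo_tool:
  increments:
    - [0,0,0.006,0,0,0,0.7]
    - [0,0,0.006,0,0,0,0.7]
    - [0,0,0.006,0,0,0,0.7]
    - [0,0,0.004,0,0,0,0.7]
    - [0,0,0,0,0,0,-0.1]
    - [0,0,0,0,0,0,-0.1]
    - [0,0,0,0,0,0,-0.1]
    - [0,0,0,0,0,0,-0.1]
    - [0,0,0,0,0,0,-0.1]
    - [0,0,0,0,0,0,-0.1]
    - [0,0,0,0,0,0,-0.1]

```text
t: 5.97
ee_pos: [501.3, 232.9, 40.5]
ee_rot: [0.0, 0.752, 0.659, 0.0]
ft_force: [0.2, 1.3, 0.3]
grip_width: 49.8
```

```bash
python3 -c "
from h import *
go(501,233,40,1.43); o=get_obs(); print(o['ft_force'],o['ft_torque'],o['grip_width'])"
```

```text
t 6.0 at [501.3 232.9  40.5] psi 1.438 j6 -1.21 shift [ 0.  -0.3  0.5] turn z 0.008 tilt err [0.001 0.   ]
[0.17189982 1.26048502 0.30379024] [ 0.14177167 -0.05436131 -0.03073764] 49.79154080409803
```

Call:
servo_tool:
  increments:
    - [0,0,-0.002,0,0,0,-0.2]
    - [0,0,-0.002,0,0,0,-0.2]
    - [0,0,0,0,0,0,-0.2]
    - [0,0,0,0,0,0,-0.2]
    - [0,0,0,0,0,0,-0.2]

```text
t: 6.38
ee_pos: [500.9, 232.5, 44.0]
ee_rot: [0.0, 0.752, 0.659, -0.0]
ft_force: [1.3, -1.0, -3.1]
grip_width: 49.9
```

Call:
servo_tool:
  increments:
    - [0,0,0,0,0,0,-0.2]
    - [0,0,0,0,0,0,-0.2]

```text
t: 6.55
ee_pos: [500.9, 232.5, 44.0]
ee_rot: [0.0, 0.752, 0.659, -0.0]
ft_force: [1.1, -1.0, -1.8]
grip_width: 49.5
```

Run:
```python
from m import *
d=np.load('scene0.npz');
for n in ('scene','side'):
    d=np.load(n+'0.npz');c=d['c'];P=d['P'];hsv=cv2.cvtColor(c,cv2.COLOR_BGR2HSV);h,s=hsv[...,0].astype(int),hsv[...,1]
    m=(h>100)&(h<125)&(s>120)&(P[...,0]>400)&(P[...,1]<-100)
    p=P[m&(P[...,2]>30)&(P[...,2]<43)];print(n,'wall tops',cv2.minAreaRect(p[:,:2].astype(np.float32)),p.min(0).round(),p.max(0).round())
c,P,s=cloud('scene'); caps=None
import caps as K; K.caps(P,c)
print(get_obs()['ft_force'])
```

```text
scene wall tops ((584.998779296875, -238.36451721191406), (170.8842315673828, 168.27130126953125), 86.2991943359375) [ 499. -326.   30.] [ 671. -150.   43.]
side wall tops ((581.5253295898438, -241.61343383789062), (172.66647338867188, 165.510986328125), 86.57933044433594) [ 494. -331.   30.] [ 665. -152.   43.]
cap [308. 192.] [504.5 233.7 101.7  25.9] 162 mean [506.9 231.7 101.5]
cap [342. 200.] [517.3 326.1  98.1  26. ] 169 mean [519.3 325.6  98. ]
cap [301. 213.] [598.1 219.1  98.3  25.6] 194 mean [599.8 218.6  98.2]
cap [337. 221.] [611.7 311.9  98.1  26. ] 209 mean [612.3 312.4  98. ]
[ 1.69808821 -0.94420664 -3.77577083]
```

Call:
servo_tool:
  increments:
    - [0,0,0,0,0,0,-0.2]

```text
t: 6.68
ee_pos: [500.9, 232.6, 44.0]
ee_rot: [0.0, 0.752, 0.659, -0.0]
ft_force: [1.3, -0.4, -3.3]
grip_width: 49.4
```

Call:
servo_tool:
  increments:
    - [0,0,0,0,0,0,-0.2]

```text
t: 6.77
ee_pos: [500.9, 232.6, 44.0]
ee_rot: [0.0, 0.752, 0.659, -0.0]
ft_force: [1.1, -1.2, -3.0]
grip_width: 49.5
```

Call:
servo_tool:
  increments:
    - [0,0,0,0,0,0,-0.2]

```text
t: 6.85
ee_pos: [500.9, 232.6, 44.0]
ee_rot: [-0.0, 0.752, 0.659, -0.0]
ft_force: [0.7, -0.9, -3.2]
grip_width: 49.6
```

Jar A gives a steady 3 N after a 4 mm lift, so its cap is tight. I'm carrying it over the rack and will look there.

Call:
servo_tool:
  increments:
    - [0,0,-0.02,0,0,0,-0.2]
    - [0,0,-0.035,0,0,0,-0.2]
    - [0,0,-0.035,0,0,0,-0.2]
    - [0,0,-0.035,0,0,0,-0.2]
    - [0,0,0,0,0,0,-0.2]

```text
t: 7.27
ee_pos: [505.3, 234.2, 177.4]
ee_rot: [0.003, 0.752, 0.659, 0.006]
ft_force: [0.9, -0.1, -1.0]
grip_width: 49.8
```

Call:
servo_tool:
  increments:
    - [-0.0383,0.0109,0,0,0,0,-0.2]
    - [-0.0383,0.0109,0,0,0,0,-0.2]
    - [-0.0383,0.0109,0,0,0,0,-0.2]
    - [-0.0383,0.0109,0,0,0,0,-0.2]
    - [-0.0383,0.0109,0,0,0,0,-0.2]
    - [-0.0383,0.0109,0,0,0,0,-0.2]
    - [-0.0383,0.0109,0,0,0,0,-0.2]
    - [-0.0383,0.0109,0,0,0,0,-0.2]
    - [-0.0383,0.0109,0,0,0,0,-0.2]
    - [-0.0383,0.0109,0,0,0,0,-0.2]
    - [-0.0383,0.0109,0,0,0,0,-0.2]
    - [-0.0383,0.0109,0,0,0,0,-0.2]

```text
t: 8.27
ee_pos: [568.8, -241.3, 166.9]
ee_rot: [-0.002, 0.753, 0.659, -0.0]
ft_force: [0.7, 0.6, -3.3]
grip_width: 49.4
```

Call:
servo_tool:
  increments:
    - [0,0,0,0,0,0,-0.2]
    - [0,0,0,0,0,0,-0.2]
    - [0,0,0,0,0,0,-0.2]

```text
t: 8.52
ee_pos: [568.9, -239.2, 167.3]
ee_rot: [-0.002, 0.753, 0.659, -0.0]
ft_force: [-0.3, 0.1, -4.1]
grip_width: 49.4
```

```bash
python3 caps.py w3
```

```text
t 8.5 at [ 568.9 -239.2  167.3] psi 1.438 j6 -2.02 shift [ 498.4 -116.4 -121.4] turn z -0.000 tilt err [-0.003  0.002]
```

View pics/w3.png

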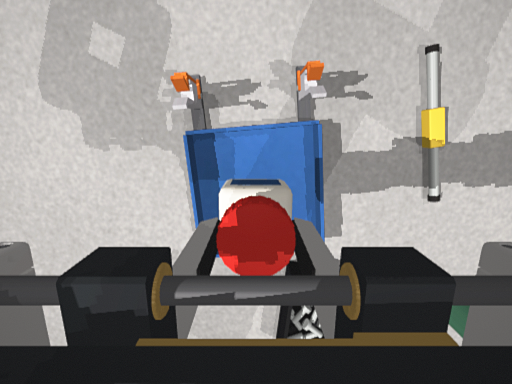

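The picture shows jar A hanging at (256,225). The rack's front lip runs from (190,135) to (320,122), the clips are at (185,85) and (313,72), and the bar is at (433,125).

```bash
cat > rack.py <<'E'
from m import *
import sys
d=np.load(sys.argv[1]);c=d['c'];P=d['P'];hsv=cv2.cvtColor(c,cv2.COLOR_BGR2HSV);h,s,v=[hsv[...,i].astype(int) for i in range(3)]
z=P[...,2];blue=(h>100)&(h<125)&(s>120)
lip=P[blue&(z>23)&(z<28)&(P[...,0]<520)]
l=cv2.fitLine(lip[:,:2].astype(np.float32),cv2.DIST_HUBER,0,.01,.01).ravel();yaw=np.arctan2(l[1],l[0]);yaw=yaw%np.pi-np.pi/2
print('lip yaw',yaw,len(lip),lip.mean(0).round(1))
ex=np.array([np.cos(yaw),np.sin(yaw)]);ey=np.array([-ex[1],ex[0]])
u=lip[:,:2]@ex; print('lip u',np.percentile(u,[2,25,50,75,98]).round(1))
w=P[blue&(z>36)&(z<43)&(P[...,0]<660)][:,:2]@ey
for k in (w[w<w.mean()],w[w>w.mean()]): print('wall v',np.percentile(k,[2,25,50,75,98]).round(1))
fl=P[blue&(z>4)&(z<11)][:,:2]; print('floor v',np.percentile(fl@ey,[.5,99.5]).round(1),'u',np.percentile(fl@ex,[.5]).round(1))
for ce,p in blobs((h>5)&(h<18)&(s>150)&(z>50)&(z<110)&(P[...,0]<520),P,20): q=p[p[:,2]>80]; print('jaw',ce.round(),'v',(q[:,:2]@ey).min().round(1),(q[:,:2]@ey).max().round(1),'u',np.percentile(q[:,:2]@ex,[1,50,99]).round(1),q[:,2].max().round())
g=P[(s<60)&(z>60)&(z<110)&(P[...,0]<520)&(v>90)]; print('tine u',np.percentile(g[:,:2]@ex,[1,50,99]).round(1) if len(g) else 0,len(g))
y=P[(h>20)&(h<33)&(s>150)&(z>14)&(z<30)]
if len(y): print('bar grip',cv2.minAreaRect(y[:,:2].astype(np.float32)),y.mean(0).round(1))
E
python3 rack.py w3.npz
```

```text
lip yaw -0.0528692 554 [ 497.4 -234.9   25.1]
lip u [506.1 507.3 508.6 509.9 522.6]
wall v [-292.7 -291.4 -290.1 -288.9 -288. ]
wall v [-128.6 -127.7 -126.4 -125.2 -123.9]
floor v [-288.5 -128.4] u [511.2]
jaw [314.  70.] v -145.0 -132.1 u [452.9 457.3 461. ] 90.0
jaw [181.  81.] v -284.2 -271.4 u [453.1 457.4 461. ] 90.0
tine u [454.5 478.8 485.3] 423
bar grip ((528.2503662109375, 1.2197437286376953), (48.34083938598633, 21.299293518066406), 1.060603141784668) [ 5.279e+02 -1.000e-01  1.870e+01]
```

Call:
servo_tool:
  increments:
    - [-0.0184,0.0277,0,0,0,0,-0.2]
    - [-0.0184,0.0277,0,0,0,0,-0.2]
    - [0,0,0,0,0,0,-0.2]
    - [0,0,0.03,0,0,0,-0.2]
    - [0,0,0.03,0,0,0,-0.2]
    - [0,0,0.025,0,0,0,-0.2]
    - [0,0,0.015,0,0,0,-0.2]
    - [0,0,0.007,0,0,0,-0.2]
    - [0,0,0,0,0,0,-0.2]
    - [0,0,0,0,0,0,-0.2]

```text
t: 9.4
ee_pos: [620.6, -283.9, 63.4]
ee_rot: [0.001, 0.752, 0.659, 0.0]
ft_force: [0.1, 0.5, -2.9]
grip_width: 49.7
```

```bash
python3 -c "
from h import *
go(619,-283.3,41,1.43)"
```

```text
t 9.4 at [ 620.6 -283.9   63.4] psi 1.439 j6 -2.03 shift [ 0.4 -1.7 22.4] turn z 0.009 tilt err [ 0.001 -0.001]
```

Call:
servo_tool:
  increments:
    - [0,0,0.008,0,0,0,-0.2]
    - [0,0,0.006,0,0,0,-0.2]
    - [0,0,0.004,0,0,0,-0.2]
    - [0,0,0.003,0,0,0,-0.2]
    - [0,0,0.001,0,0,0,-0.2]
    - [0,0,0,0,0,0,-0.2]
    - [0,0,0,0,0,0,-0.2]

```text
t: 9.98
ee_pos: [621.9, -285.4, 42.8]
ee_rot: [0.003, 0.752, 0.659, 0.001]
ft_force: [1.8, -0.7, 5.5]
grip_width: 49.7
```

Call:
servo_tool:
  increments:
    - [0,0,0,0,0,0,0.3]
    - [0,0,0,0,0,0,0.3]
    - [0,0,0,0,0,0,0.3]
    - [0,0,0,0,0,0,0.3]
    - [0,0,-0.01,0,0,0,0.3]
    - [0,0,-0.03,0,0,0,0.3]
    - [0,0,-0.04,0,0,0,0.5]
    - [0,0,-0.04,0,0,0,0.7]
    - [0,0,0,0,0,0,0.7]
    - [0,0,0,0,0,0,0.7]

```text
t: 10.82
ee_pos: [621.7, -285.2, 164.8]
ee_rot: [0.004, 0.752, 0.659, 0.001]
ft_force: [0.5, -0.4, -0.5]
grip_width: 79.3
```

```bash
python3 -c "
from h import *
import caps as K
go(513.8,325.6,125,1.43)
c,P,s=cloud('wrist'); K.caps(P,c)
c,P,s=cloud('side'); K.caps(P,c)"
```

```text
t 10.8 at [ 621.7 -285.2  164.8] psi 1.438 j6 -2.03 shift [ 591.3 -188.1   36.6] turn z 0.008 tilt err [ 0.006 -0.004]
cap [256. 197.] [ 624.7 -286.5   97.    25.2] 1632 mean [ 624.1 -286.1   96.9]
cap [246. 155.] [599.7 265.   96.9  73.5] 155 mean [598.4 256.5  96.8]
cap [329. 248.] [ 625.9 -289.    97.3   26.6] 197 mean [ 624.3 -289.9   97.3]
```

Call:
servo_tool:
  increments:
    - [0.0394,-0.0125,0,0,0,0,0.7]
    - [0.0394,-0.0125,0,0,0,0,0.7]
    - [0.0394,-0.0125,0,0,0,0,0.7]
    - [0.0394,-0.0125,0,0,0,0,0.7]
    - [0.0394,-0.0125,0,0,0,0,0.7]
    - [0.0394,-0.0125,0,0,0,0,0.7]
    - [0.0394,-0.0125,0,0,0,0,0.7]
    - [0.0394,-0.0125,0,0,0,0,0.7]
    - [0.0394,-0.0125,0,0,0,0,0.7]
    - [0.0394,-0.0125,0,0,0,0,0.7]
    - [0.0394,-0.0125,0,0,0,0,0.7]
    - [0.0394,-0.0125,0,0,0,0,0.7]

```text
t: 11.92
ee_pos: [531.4, 206.1, 157.7]
ee_rot: [-0.001, 0.753, 0.659, -0.002]
ft_force: [1.1, -0.3, 0.2]
grip_width: 79.7
```

Call:
servo_tool:
  increments:
    - [0.0394,-0.0125,0,0,0,0,0.7]
    - [0.0394,-0.0125,0,0,0,0,0.7]
    - [0.0394,-0.0125,0,0,0,0,0.7]
    - [0,0,0.03,0,0,0,0.7]
    - [0,0,0.03,0,0,0,0.7]
    - [0,0,0.02,0,0,0,0.7]
    - [0,0,0,0,0,0,0.7]
    - [0,0,0,0,0,0,0.7]

```text
t: 12.58
ee_pos: [510.1, 325.8, 77.4]
ee_rot: [-0.001, 0.752, 0.659, -0.003]
ft_force: [0.5, -0.9, 0.6]
grip_width: 79.4
```

```bash
python3 -c "
from h import *
go(513.8,325.6,40.5,1.43)"
```

```text
t 12.6 at [510.1 325.8  77.4] psi 1.438 j6 -1.06 shift [ 0.4  3.9 36.9] turn z 0.008 tilt err [-0.005 -0.002]
```

Call:
servo_tool:
  increments:
    - [0,0.0039,0.005,0,0,0,0.7]
    - [0,0,0.012,0,0,0,0.7]
    - [0,0,0.012,0,0,0,0.7]
    - [0,0,0.008,0,0,0,0.7]
    - [0,0,0,0,0,0,-0.2]
    - [0,0,0,0,0,0,-0.2]
    - [0,0,0,0,0,0,-0.2]
    - [0,0,0,0,0,0,-0.2]
    - [0,0,0,0,0,0,-0.2]
    - [0,0,0,0,0,0,-0.2]
    - [0,0,0,0,0,0,-0.2]

```text
t: 13.5
ee_pos: [516.5, 326.2, 43.8]
ee_rot: [0.0, 0.752, 0.659, 0.0]
ft_force: [-0.7, -1.5, 2.4]
grip_width: 49.6
```

Call:
servo_tool:
  increments:
    - [0,0,-0.002,0,0,0,-0.2]
    - [0,0,-0.002,0,0,0,-0.2]
    - [0,0,0,0,0,0,-0.2]
    - [0,0,0,0,0,0,-0.2]

```text
t: 13.83
ee_pos: [516.3, 326.2, 47.3]
ee_rot: [0.0, 0.752, 0.659, 0.0]
ft_force: [1.6, -0.6, -1.2]
grip_width: 49.5
```

Call:
servo_tool:
  increments:
    - [0,0,0,0,0,0,-0.2]

```text
t: 13.92
ee_pos: [516.3, 326.2, 47.2]
ee_rot: [0.0, 0.752, 0.659, 0.0]
ft_force: [1.1, -0.2, -0.4]
grip_width: 49.5
```

Call:
servo_tool:
  increments:
    - [0,0,0,0,0,0,-0.2]

```text
t: 14.0
ee_pos: [516.3, 326.2, 47.2]
ee_rot: [0.0, 0.752, 0.659, 0.0]
ft_force: [2.4, -0.0, -0.2]
grip_width: 49.8
```

Call:
servo_tool:
  increments:
    - [0,0,0,0,0,0,-0.2]

```text
t: 14.08
ee_pos: [516.3, 326.2, 47.2]
ee_rot: [0.0, 0.752, 0.659, 0.0]
ft_force: [1.3, -0.4, -0.9]
grip_width: 49.4
```

Call:
servo_tool:
  increments:
    - [0,0,0.002,0,0,0,-0.2]
    - [0,0,0.0025,0,0,0,-0.2]
    - [0,0,0,0,0,0,0.2]
    - [0,0,0,0,0,0,0.2]
    - [0,-0.0025,0.001,0,0,0,0.2]
    - [0,0,0,0,0,0,-0.2]
    - [0,0,0,0,0,0,-0.2]
    - [0,0,0,0,0,0,-0.2]
    - [0,0,0,0,0,0,-0.2]
    - [0,0,0,0,0,0,-0.2]
    - [0,0,0,0,0,0,-0.2]

```text
t: 15.0
ee_pos: [513.0, 326.4, 41.3]
ee_rot: [-0.0, 0.752, 0.659, -0.001]
ft_force: [-1.6, -0.2, -1.0]
grip_width: 49.3
```

Call:
servo_tool:
  increments:
    - [0,0,0,0,0,0.12,-0.2]
    - [0,0,0,0,0,0.12,-0.2]
    - [0,0,0,0,0,0.12,-0.2]
    - [0,0,0,0,0,0.12,-0.2]
    - [0,0,0,0,0,0.12,-0.2]

```text
t: 15.42
ee_pos: [514.0, 326.3, 41.6]
ee_rot: [0.0, 0.915, 0.404, 0.0]
ft_force: [0.6, 0.4, -2.4]
grip_width: 49.8
```

```bash
python3 -c "
from h import *
go(513.8,325.6,40.5,1.43);o=get_obs(); print(o['ft_force'],o['ft_torque'],o['grip_width'])"
```

```text
t 15.4 at [514.  326.3  41.6] psi 0.832 j6 -0.45 shift [-0.6  0.3  1.1] turn z -0.598 tilt err [ 0.001 -0.   ]
[ 0.55591325  0.41235767 -2.380268  ] [ 0.01310057 -0.05490266  0.0648564 ] 49.7932168641402
```

Call:
servo_tool:
  increments:
    - [0,0,0,0,0,0.12,-0.2]
    - [0,0,0,0,0,0.12,-0.2]
    - [0,0,0,0,0,0.12,-0.2]
    - [0,0,0,0,0,0.12,-0.2]
    - [0,0,0,0,0,0.12,-0.2]
    - [0,0,0,0,0,0.12,-0.2]

```text
t: 15.92
ee_pos: [514.8, 326.7, 42.1]
ee_rot: [-0.0, 0.998, 0.057, 0.002]
ft_force: [2.1, -0.1, -2.3]
grip_width: 49.4
```

```bash
python3 -c "
from h import *
go(513.8,325.6,40.5,1.43);o=get_obs(); print(o['ft_force'],o['ft_torque'],o['grip_width'])"
```

```text
t 15.9 at [514.8 326.7  42.1] psi 0.115 j6 0.27 shift [-1.1  1.   1.6] turn z -1.315 tilt err [0.003 0.   ]
[ 2.13458631 -0.06911776 -2.2542462 ] [-0.02934857 -0.29707313  0.84374151] 49.35659340706931
```

Torque rose to 0.84 N m, so the cap is at its stop. I'll relax slightly and tug again.

Call:
servo_tool:
  increments:
    - [0,0,0,0,0,-0.04,-0.2]
    - [0,0,-0.002,0,0,0,-0.2]
    - [0,0,-0.003,0,0,0,-0.2]
    - [0,0,0,0,0,0,-0.2]
    - [0,0,0,0,0,0,-0.2]

```text
t: 16.33
ee_pos: [514.0, 326.3, 46.8]
ee_rot: [0.0, 0.997, 0.079, 0.0]
ft_force: [2.3, -0.7, -2.7]
grip_width: 49.5
```

Call:
servo_tool:
  increments:
    - [0,0,0,0,0,0,-0.2]

```text
t: 16.42
ee_pos: [514.0, 326.4, 46.8]
ee_rot: [0.0, 0.997, 0.079, 0.0]
ft_force: [2.2, 0.4, -4.1]
grip_width: 49.7
```

Call:
servo_tool:
  increments:
    - [0,0,0,0,0,0,-0.2]

```text
t: 16.5
ee_pos: [514.0, 326.4, 46.8]
ee_rot: [0.0, 0.997, 0.079, 0.0]
ft_force: [1.9, -0.7, -3.7]
grip_width: 49.6
```

```bash
python3 -c "
from h import *
go(623,-199,170,0.2);o=get_obs(); print(o['ft_force'],o['ft_torque'],o['grip_width'])"
```

```text
t 16.5 at [514.  326.4  46.8] psi 0.158 j6 0.22 shift [  25.1  536.  -123.1] turn z -0.042 tilt err [0.001 0.   ]
[ 1.86634707 -0.74404153 -3.71732336] [-0.17286609 -0.59467556  0.0615921 ] 49.56375485958213
```

Call:
servo_tool:
  increments:
    - [0,0,-0.02,0,0,0,-0.2]
    - [0,0,-0.035,0,0,0,-0.2]
    - [0,0,-0.035,0,0,0,-0.2]
    - [0,0,-0.035,0,0,0,-0.2]
    - [0.0018,0.0383,0,0,0,0,-0.2]
    - [0.0018,0.0383,0,0,0,0,-0.2]
    - [0.0018,0.0383,0,0,0,0,-0.2]
    - [0.0018,0.0383,0,0,0,0,-0.2]
    - [0.0018,0.0383,0,0,0,0,-0.2]
    - [0.0018,0.0383,0,0,0,0,-0.2]
    - [0.0018,0.0383,0,0,0,0,-0.2]
    - [0.0018,0.0383,0,0,0,0,-0.2]

```text
t: 17.5
ee_pos: [575.0, 24.9, 171.0]
ee_rot: [-0.001, 0.997, 0.079, -0.001]
ft_force: [1.3, -0.3, -4.1]
grip_width: 49.7
```

Call:
servo_tool:
  increments:
    - [0.0018,0.0383,0,0,0,0,-0.2]
    - [0.0018,0.0383,0,0,0,0,-0.2]
    - [0.0018,0.0383,0,0,0,0,-0.2]
    - [0.0018,0.0383,0,0,0,0,-0.2]
    - [0.0018,0.0383,0,0,0,0,-0.2]
    - [0.0018,0.0383,0,0,0,0,-0.2]
    - [0,0,0,0,0,0,-0.2]
    - [0,0,0,0,0,0,-0.2]
    - [0,0,0,0,0,0,-0.2]

```text
t: 18.25
ee_pos: [622.0, -198.3, 170.6]
ee_rot: [-0.001, 0.997, 0.079, -0.001]
ft_force: [-0.0, 0.3, -3.8]
grip_width: 49.1
```

```bash
python3 -c "
from h import *
go(622,-197,42,0.2);o=get_obs(); print(o['ft_force'],o['ft_torque'],o['grip_width'])"
```

```text
t 18.2 at [ 622.  -198.3  170.6] psi 0.157 j6 -0.64 shift [  0.4  -0.9 128.6] turn z -0.043 tilt err [-0.002  0.002]
[-0.02666411  0.30815149 -3.84506546] [-0.06158342  0.07736287 -0.0615383 ] 49.112766253292705
```

Call:
servo_tool:
  increments:
    - [0,0,0.03,0,0,0,-0.2]
    - [0,0,0.03,0,0,0,-0.2]
    - [0,0,0.03,0,0,0,-0.2]
    - [0,0,0.018,0,0,0,-0.2]
    - [0,0,0.008,0,0,0,-0.2]
    - [0,0,0.006,0,0,0,-0.2]
    - [0,0,0.003,0,0,0,-0.2]
    - [0,0,0.002,0,0,0,-0.2]
    - [0,0,0,0,0,0,-0.2]
    - [0,0,0,0,0,0,-0.2]

```text
t: 19.08
ee_pos: [623.7, -199.4, 46.1]
ee_rot: [0.001, 0.997, 0.079, 0.001]
ft_force: [1.3, -0.8, -4.4]
grip_width: 49.4
```

```bash
python3 -c "
from h import *
go(622,-197,42,0.2);o=get_obs(); print(o['ft_force'],o['ft_torque'],o['grip_width'])"
```

```text
t 19.1 at [ 623.7 -199.4   46.1] psi 0.158 j6 -0.64 shift [-1.3 -2.7  4.1] turn z -0.042 tilt err [ 0.002 -0.001]
[ 1.30071578 -0.81483251 -4.41743913] [-0.04404777  0.01971336 -0.01317715] 49.43005461217158
```

Call:
servo_tool:
  increments:
    - [0,0,0.002,0,0,0,-0.2]
    - [0,0,0.002,0,0,0,-0.2]
    - [0,0,0,0,0,0,-0.2]
    - [0,0,0,0,0,0,0.3]
    - [0,0,0,0,0,0,0.3]
    - [0,0,0,0,0,0,0.3]
    - [0,0,0,0,0,0,0.3]
    - [0,0,-0.01,0,0,0,0.3]
    - [0,0,-0.03,0,0,0,0.3]
    - [0,0,-0.04,0,0,-0.1,0.5]
    - [0,0,-0.04,0,0,-0.12,0.7]

```text
t: 20.0
ee_pos: [622.0, -198.6, 161.5]
ee_rot: [-0.001, 0.982, 0.19, -0.001]
ft_force: [0.2, -0.2, 0.1]
grip_width: 71.4
```

Call:
servo_tool:
  increments:
    - [0,0,0,0,0,-0.12,0.7]
    - [0,0,0,0,0,-0.12,0.7]
    - [0,0,0,0,0,-0.12,0.7]
    - [0,0,0,0,0,-0.12,0.7]
    - [0,0,0,0,0,-0.12,0.7]
    - [0,0,0,0,0,-0.12,0.7]
    - [0,0,0,0,0,-0.12,0.7]
    - [0,0,0,0,0,-0.12,0.7]
    - [0,0,0,0,0,-0.1,0.7]
    - [0,0,0,0,0,0,0.7]

```text
t: 20.83
ee_pos: [623.0, -199.1, 161.4]
ee_rot: [0.0, 0.752, 0.659, 0.0]
ft_force: [0.4, 0.5, -0.8]
grip_width: 79.8
```

```bash
python3 -c "
from h import *
import caps as K
go(594.3,219,125,1.43)
c,P,s=cloud('wrist'); K.caps(P,c)"
```

```text
t 20.8 at [ 623.  -199.1  161.4] psi 1.440 j6 -1.92 shift [410.7 -83.2  36.3] turn z 0.010 tilt err [ 0.001 -0.   ]
cap [253. 197.] [ 623.9 -202.7   97.    25.5] 1712 mean [ 622.9 -202.6   96.9]
cap [176. 205.] [ 625.4 -286.1   97.    25.4] 1469 mean [ 621.8 -286.2   96.9]
```

Call:
servo_tool:
  increments:
    - [0.0373,-0.0076,0,0,0,0,0.7]
    - [0.0373,-0.0076,0,0,0,0,0.7]
    - [0.0373,-0.0076,0,0,0,0,0.7]
    - [0.0373,-0.0076,0,0,0,0,0.7]
    - [0.0373,-0.0076,0,0,0,0,0.7]
    - [0.0373,-0.0076,0,0,0,0,0.7]
    - [0.0373,-0.0076,0,0,0,0,0.7]
    - [0.0373,-0.0076,0,0,0,0,0.7]
    - [0.0373,-0.0076,0,0,0,0,0.7]
    - [0.0373,-0.0076,0,0,0,0,0.7]
    - [0.0373,-0.0076,0,0,0,0,0.7]

```text
t: 21.8
ee_pos: [594.0, 220.6, 161.2]
ee_rot: [0.0, 0.753, 0.658, 0.0]
ft_force: [1.0, -0.0, -0.1]
grip_width: 80.2
```

Call:
servo_tool:
  increments:
    - [0,0,0.03,0,0,0,0.7]
    - [0,0,0.03,0,0,0,0.7]
    - [0,0,0.02,0,0,0,0.7]
    - [0,0,0,0,0,0,0.7]
    - [0,0,0,0,0,0,0.7]

```text
t: 22.22
ee_pos: [593.6, 218.6, 80.1]
ee_rot: [-0.001, 0.753, 0.658, -0.001]
ft_force: [0.4, 1.0, -0.9]
grip_width: 80.3
```

```bash
python3 -c "
from h import *
go(594.3,218.8,41,1.43)"
```

```text
t 22.2 at [593.6 218.6  80.1] psi 1.436 j6 -1.26 shift [ 0.3  0.7 39.1] turn z 0.006 tilt err [-0.002 -0.   ]
```

Call:
servo_tool:
  increments:
    - [0,0,0.01,0,0,0,0.7]
    - [0,0,0.012,0,0,0,0.7]
    - [0,0,0.012,0,0,0,0.7]
    - [0,0,0.005,0,0,0,0.7]
    - [0,0,0,0,0,0,-0.2]
    - [0,0,0,0,0,0,-0.2]
    - [0,0,0,0,0,0,-0.2]
    - [0,0,0,0,0,0,-0.2]
    - [0,0,0,0,0,0,-0.2]
    - [0,0,0,0,0,0,-0.2]
    - [0,0,0,0,0,0,-0.2]

```text
t: 23.13
ee_pos: [594.8, 218.9, 42.3]
ee_rot: [0.0, 0.752, 0.659, 0.001]
ft_force: [0.1, 0.9, 2.0]
grip_width: 49.6
```

Call:
servo_tool:
  increments:
    - [0,0,-0.002,0,0,0,-0.2]
    - [0,0,-0.002,0,0,0,-0.2]
    - [0,0,0,0,0,0,-0.2]
    - [0,0,0,0,0,0,-0.2]

```text
t: 23.47
ee_pos: [594.6, 218.9, 45.9]
ee_rot: [0.0, 0.752, 0.659, 0.0]
ft_force: [1.7, 1.9, 0.2]
grip_width: 49.5
```

Call:
servo_tool:
  increments:
    - [0,0,0,0,0,0,-0.2]

```text
t: 23.55
ee_pos: [594.6, 218.9, 45.7]
ee_rot: [0.0, 0.752, 0.659, 0.0]
ft_force: [1.1, 2.3, -0.9]
grip_width: 49.4
```

Call:
servo_tool:
  increments:
    - [0,0,0,0,0,0,-0.2]

```text
t: 23.63
ee_pos: [594.5, 218.9, 45.7]
ee_rot: [0.0, 0.752, 0.659, 0.0]
ft_force: [1.8, 3.3, -0.8]
grip_width: 49.7
```

Call:
servo_tool:
  increments:
    - [0,0,0,0,0,0,-0.2]

```text
t: 23.72
ee_pos: [594.5, 218.9, 45.7]
ee_rot: [0.0, 0.752, 0.659, 0.0]
ft_force: [2.4, 1.3, -0.6]
grip_width: 49.7
```

Cap C gives about 0.5 N, so it is loose. I'll lower it and tighten.

Call:
servo_tool:
  increments:
    - [0,0,0.002,0,0,0,-0.2]
    - [0,0,0.003,0,0,0,-0.2]
    - [0,0,0,0,0,0,-0.2]
    - [0,0,0,0,0,0.12,-0.2]
    - [0,0,0,0,0,0.12,-0.2]
    - [0,0,0,0,0,0.12,-0.2]
    - [0,0,0,0,0,0.12,-0.2]
    - [0,0,0,0,0,0.12,-0.2]
    - [0,0,0,0,0,0.12,-0.2]

```text
t: 24.47
ee_pos: [595.0, 219.0, 42.0]
ee_rot: [0.0, 0.937, 0.349, 0.001]
ft_force: [-0.0, 3.1, 6.3]
grip_width: 49.3
```

Call:
servo_tool:
  increments:
    - [0,0,0,0,0,0.12,-0.2]
    - [0,0,0,0,0,0.12,-0.2]
    - [0,0,0,0,0,0.12,-0.2]
    - [0,0,0,0,0,0.12,-0.2]
    - [0,0,0,0,0,0.12,-0.2]

```text
t: 24.88
ee_pos: [594.8, 218.2, 41.5]
ee_rot: [0.001, 0.998, 0.058, 0.0]
ft_force: [-0.1, 1.3, 4.1]
grip_width: 49.6
```

```bash
python3 -c "
from h import *
go(594.3,219,41,1.43);o=get_obs(); print(o['ft_force'],o['ft_torque'],o['grip_width'])"
```

```text
t 24.9 at [594.8 218.2  41.5] psi 0.115 j6 0.06 shift [-0.4 -0.9  0.5] turn z -1.315 tilt err [ 0.001 -0.002]
[-0.10153831  1.28993232  4.09142327] [0.24726716 0.31891346 0.78363689] 49.60416855596492
```

Call:
servo_tool:
  increments:
    - [0,0,0,0,0,-0.04,-0.2]
    - [0,0,-0.002,0,0,0,-0.2]
    - [0,0,-0.003,0,0,0,-0.2]
    - [0,0,0,0,0,0,-0.2]
    - [0,0,0,0,0,0,-0.2]

```text
t: 25.3
ee_pos: [594.0, 218.2, 45.1]
ee_rot: [0.0, 0.997, 0.079, -0.0]
ft_force: [2.2, -0.7, -3.1]
grip_width: 49.3
```

Call:
servo_tool:
  increments:
    - [0,0,0,0,0,0,-0.2]

```text
t: 25.38
ee_pos: [594.0, 218.2, 45.1]
ee_rot: [0.0, 0.997, 0.079, -0.0]
ft_force: [2.5, -1.0, -3.5]
grip_width: 49.5
```

Call:
servo_tool:
  increments:
    - [0,0,0,0,0,0,-0.2]

```text
t: 25.47
ee_pos: [593.9, 218.3, 45.1]
ee_rot: [0.0, 0.997, 0.079, -0.0]
ft_force: [1.7, -1.4, -3.9]
grip_width: 49.8
```

```bash
python3 -c "
from h import *
go(537,-198,170,0.2);o=get_obs(); print(o['ft_force'],o['ft_torque'],o['grip_width'])"
```

```text
t 25.5 at [593.9 218.3  45.1] psi 0.158 j6 0.02 shift [-121.9  402.2 -124.5] turn z -0.042 tilt err [-0.001 -0.001]
[ 1.6718071  -1.37567947 -3.92194273] [-0.32438797 -0.51815001  0.05619735] 49.84964432963133
```

Call:
servo_tool:
  increments:
    - [0,0,-0.02,0,0,0,-0.2]
    - [0,0,-0.035,0,0,0,-0.2]
    - [0,0,-0.035,0,0,0,-0.2]
    - [0,0,-0.035,0,0,0,-0.2]
    - [-0.0111,0.0366,0,0,0,0,-0.2]
    - [-0.0111,0.0366,0,0,0,0,-0.2]
    - [-0.0111,0.0366,0,0,0,0,-0.2]
    - [-0.0111,0.0366,0,0,0,0,-0.2]
    - [-0.0111,0.0366,0,0,0,0,-0.2]
    - [-0.0111,0.0366,0,0,0,0,-0.2]
    - [-0.0111,0.0366,0,0,0,0,-0.2]
    - [-0.0111,0.0366,0,0,0,0,-0.2]

```text
t: 26.47
ee_pos: [551.0, -85.4, 169.9]
ee_rot: [-0.001, 0.997, 0.079, -0.001]
ft_force: [0.0, -0.1, -2.7]
grip_width: 49.4
```

Call:
servo_tool:
  increments:
    - [-0.0111,0.0366,0,0,0,0,-0.2]
    - [-0.0111,0.0366,0,0,0,0,-0.2]
    - [-0.0111,0.0366,0,0,0,0,-0.2]
    - [0,0,0,0,0,0,-0.2]
    - [0,0,0,0,0,0,-0.2]
    - [0,0,0.02,0,0,0,-0.2]
    - [0,0,0.03,0,0,0,-0.2]
    - [0,0,0,0,0,0,-0.2]
    - [0,0,0,0,0,0,-0.2]

```text
t: 27.22
ee_pos: [535.4, -195.7, 118.6]
ee_rot: [-0.002, 0.997, 0.08, -0.002]
ft_force: [0.8, 0.1, -2.6]
grip_width: 49.6
```

```bash
python3 -c "
from h import *
go(537,-197,41,0.2);o=get_obs(); print(o['ft_force'],o['ft_torque'],o['grip_width'])"
```

```text
t 27.2 at [ 535.4 -195.7  118.6] psi 0.159 j6 -0.71 shift [ 1.7  1.8 77.6] turn z -0.041 tilt err [-0.005  0.004]
[ 0.82456127  0.08616518 -2.58213228] [-0.05619049  0.04421762 -0.05773745] 49.62720720021104
```

Call:
servo_tool:
  increments:
    - [0,0,0.025,0,0,0,-0.2]
    - [0,0,0.025,0,0,0,-0.2]
    - [0,0,0.012,0,0,0,-0.2]
    - [0,0,0.006,0,0,0,-0.2]
    - [0,0,0.004,0,0,0,-0.2]
    - [0,0,0.002,0,0,0,-0.2]
    - [0,0,0,0,0,0,-0.2]
    - [0,0,0,0,0,0,-0.2]

```text
t: 27.88
ee_pos: [538.0, -198.6, 48.0]
ee_rot: [0.001, 0.997, 0.079, 0.001]
ft_force: [0.1, 1.0, -3.2]
grip_width: 49.8
```

```bash
python3 -c "
from h import *
go(537,-197,41,0.2);o=get_obs(); print(o['ft_force'],o['ft_torque'],o['grip_width'])"
```

```text
t 27.9 at [ 538.  -198.6   48. ] psi 0.158 j6 -0.71 shift [-0.7 -1.8  7. ] turn z -0.042 tilt err [ 0.002 -0.001]
[ 0.07137492  0.99030831 -3.22729251] [-0.04672011  0.06640593  0.01995879] 49.80176328880929
```

Call:
servo_tool:
  increments:
    - [0,0,0.004,0,0,0,-0.2]
    - [0,0,0.003,0,0,0,-0.2]
    - [0,0,0,0,0,0,-0.2]
    - [0,0,0,0,0,0,0.3]
    - [0,0,0,0,0,0,0.3]
    - [0,0,0,0,0,0,0.3]
    - [0,0,0,0,0,0,0.3]
    - [0,0,-0.01,0,0,0,0.3]
    - [0,0,-0.03,0,0,0,0.3]
    - [0,0,-0.04,0,0,-0.1,0.5]
    - [0,0,-0.04,0,0,-0.12,0.7]

```text
t: 28.8
ee_pos: [536.2, -197.6, 160.7]
ee_rot: [-0.001, 0.982, 0.19, -0.001]
ft_force: [1.0, -0.6, -0.0]
grip_width: 71.1
```

Call:
servo_tool:
  increments:
    - [0,0,0,0,0,-0.12,0.7]
    - [0,0,0,0,0,-0.12,0.7]
    - [0,0,0,0,0,-0.12,0.7]
    - [0,0,0,0,0,-0.12,0.7]
    - [0,0,0,0,0,-0.12,0.7]
    - [0,0,0,0,0,-0.12,0.7]
    - [0,0,0,0,0,-0.12,0.7]
    - [0,0,0,0,0,-0.12,0.7]
    - [0,0,0,0,0,-0.1,0.7]
    - [0,0,0,0,0,0,0.7]

```text
t: 29.63
ee_pos: [537.2, -198.2, 160.3]
ee_rot: [0.0, 0.752, 0.659, 0.0]
ft_force: [-0.1, -0.2, 0.2]
grip_width: 80.0
```

```bash
python3 -c "
from h import *
import caps as K
go(607,312.5,125,1.43)
c,P,s=cloud('wrist'); K.caps(P,c)"
```

```text
t 29.6 at [ 537.2 -198.2  160.3] psi 1.440 j6 -1.99 shift [515.5   2.4  35.2] turn z 0.010 tilt err [ 0. -0.]
cap [258. 196.] [ 537.2 -195.8   97.    25.4] 1734 mean [ 536.6 -195.8   96.9]
cap [262. 262.] [ 620.9 -202.6   96.9   25. ] 912 mean [ 614.1 -201.5   96.8]
cap [198. 267.] [ 615.8 -276.7   96.9   15.6] 280 mean [ 610.7 -276.4   96.6]
```

Jar C stands in the rack. Jar D is next.

Call:
servo_tool:
  increments:
    - [0.0396,0.0002,0,0,0,0,0.7]
    - [0.0396,0.0002,0,0,0,0,0.7]
    - [0.0396,0.0002,0,0,0,0,0.7]
    - [0.0396,0.0002,0,0,0,0,0.7]
    - [0.0396,0.0002,0,0,0,0,0.7]
    - [0.0396,0.0002,0,0,0,0,0.7]
    - [0.0396,0.0002,0,0,0,0,0.7]
    - [0.0396,0.0002,0,0,0,0,0.7]
    - [0.0396,0.0002,0,0,0,0,0.7]
    - [0.0396,0.0002,0,0,0,0,0.7]
    - [0.0396,0.0002,0,0,0,0,0.7]
    - [0.0396,0.0002,0,0,0,0,0.7]

```text
t: 30.68
ee_pos: [602.4, 274.7, 160.1]
ee_rot: [0.0, 0.753, 0.658, 0.0]
ft_force: [0.4, 0.3, 0.3]
grip_width: 79.5
```

Call:
servo_tool:
  increments:
    - [0.0396,0,0,0,0,0,0.7]
    - [0,0,0.03,0,0,0,0.7]
    - [0,0,0.03,0,0,0,0.7]
    - [0,0,0.02,0,0,0,0.7]
    - [0,0,0,0,0,0,0.7]
    - [0,0,0,0,0,0,0.7]

```text
t: 31.18
ee_pos: [606.8, 311.6, 78.8]
ee_rot: [-0.0, 0.753, 0.658, -0.001]
ft_force: [0.2, 0.4, -0.4]
grip_width: 79.8
```

```bash
python3 -c "
from h import *
go(607,312.5,41,1.43)"
```

```text
t 31.2 at [606.8 311.6  78.8] psi 1.436 j6 -1.13 shift [ 1.   0.1 37.8] turn z 0.006 tilt err [-0.002 -0.001]
```

Call:
servo_tool:
  increments:
    - [0,-0.001,0.009,0,0,0,0.7]
    - [0,0,0.012,0,0,0,0.7]
    - [0,0,0.012,0,0,0,0.7]
    - [0,0,0.005,0,0,0,0.7]
    - [0,0,0,0,0,0,-0.2]
    - [0,0,0,0,0,0,-0.2]
    - [0,0,0,0,0,0,-0.2]
    - [0,0,0,0,0,0,-0.2]
    - [0,0,0,0,0,0,-0.2]
    - [0,0,0,0,0,0,-0.2]
    - [0,0,0,0,0,0,-0.2]

```text
t: 32.1
ee_pos: [607.2, 312.5, 42.5]
ee_rot: [0.0, 0.752, 0.659, 0.001]
ft_force: [-0.3, 1.6, 1.4]
grip_width: 49.6
```

Call:
servo_tool:
  increments:
    - [0,0,-0.002,0,0,0,-0.2]
    - [0,0,-0.002,0,0,0,-0.2]
    - [0,0,0,0,0,0,-0.2]
    - [0,0,0,0,0,0,-0.2]

```text
t: 32.43
ee_pos: [606.7, 312.0, 45.7]
ee_rot: [0.0, 0.752, 0.659, 0.0]
ft_force: [0.8, 1.3, -0.6]
grip_width: 49.4
```

Call:
servo_tool:
  increments:
    - [0,0,0,0,0,0,-0.2]

```text
t: 32.52
ee_pos: [606.6, 311.9, 45.5]
ee_rot: [0.0, 0.752, 0.659, 0.0]
ft_force: [0.6, 1.8, -0.9]
grip_width: 49.8
```

Call:
servo_tool:
  increments:
    - [0,0,0,0,0,0,-0.2]

```text
t: 32.6
ee_pos: [606.6, 311.9, 45.5]
ee_rot: [-0.0, 0.752, 0.659, -0.0]
ft_force: [0.2, 1.7, -1.3]
grip_width: 49.5
```

Call:
servo_tool:
  increments:
    - [0,0,0,0,0,0,-0.2]

```text
t: 32.68
ee_pos: [606.6, 311.9, 45.5]
ee_rot: [-0.0, 0.752, 0.659, -0.0]
ft_force: [1.1, 1.6, 0.0]
grip_width: 49.3
```

Cap D is loose too, at about 0.7 N.

Call:
servo_tool:
  increments:
    - [0,0,0.002,0,0,0,-0.2]
    - [0,0,0.003,0,0,0,-0.2]
    - [0,0,0,0,0,0,-0.2]
    - [0,0,0,0,0,0.12,-0.2]
    - [0,0,0,0,0,0.12,-0.2]
    - [0,0,0,0,0,0.12,-0.2]
    - [0,0,0,0,0,0.12,-0.2]
    - [0,0,0,0,0,0.12,-0.2]
    - [0,0,0,0,0,0.12,-0.2]

```text
t: 33.43
ee_pos: [607.1, 312.2, 42.1]
ee_rot: [0.0, 0.937, 0.349, 0.0]
ft_force: [-1.4, 1.7, 6.2]
grip_width: 49.5
```

Call:
servo_tool:
  increments:
    - [0,0,0,0,0,0.12,-0.2]
    - [0,0,0,0,0,0.12,-0.2]
    - [0,0,0,0,0,0.12,-0.2]
    - [0,0,0,0,0,0.12,-0.2]
    - [0,0,0,0,0,0.12,-0.2]

```text
t: 33.85
ee_pos: [607.4, 312.0, 41.9]
ee_rot: [0.0, 0.998, 0.057, 0.001]
ft_force: [-0.2, 0.6, 4.6]
grip_width: 49.7
```

```bash
python3 -c "
from h import *
go(594.3,219,41,1.43);o=get_obs(); print(o['ft_force'],o['ft_torque'],o['grip_width'])"
```

```text
t 33.9 at [607.4 312.   41.9] psi 0.115 j6 0.19 shift [-23.6  90.9   1. ] turn z -1.315 tilt err [ 0.002 -0.001]
[-0.16236072  0.57952274  4.5729649 ] [-0.08725319  0.29608915  0.87797889] 49.71339730293421
```

Call:
servo_tool:
  increments:
    - [0,0,0,0,0,-0.04,-0.2]
    - [0,0,-0.002,0,0,0,-0.2]
    - [0,0,-0.003,0,0,0,-0.2]
    - [0,0,0,0,0,0,-0.2]
    - [0,0,0,0,0,0,-0.2]

```text
t: 34.27
ee_pos: [606.8, 311.6, 45.1]
ee_rot: [0.0, 0.997, 0.079, 0.0]
ft_force: [4.2, -0.3, -5.0]
grip_width: 49.2
```

Call:
servo_tool:
  increments:
    - [0,0,0,0,0,0,-0.2]

```text
t: 34.35
ee_pos: [606.7, 311.6, 45.1]
ee_rot: [0.0, 0.997, 0.079, 0.0]
ft_force: [3.7, -0.3, -5.0]
grip_width: 49.9
```

Call:
servo_tool:
  increments:
    - [0,0,0,0,0,0,-0.2]

```text
t: 34.43
ee_pos: [606.7, 311.7, 45.2]
ee_rot: [0.0, 0.997, 0.079, 0.0]
ft_force: [3.0, -0.5, -4.8]
grip_width: 49.7
```

```bash
python3 -c "
from h import *
go(535,-280,170,0.2);o=get_obs(); print(o['ft_force'],o['ft_torque'],o['grip_width'])"
```

```text
t 34.4 at [606.7 311.7  45.2] psi 0.158 j6 0.15 shift [-163.9  573.1 -124.6] turn z -0.042 tilt err [ 0. -0.]
[ 3.01076611 -0.47348618 -4.78019124] [-0.1314536  -0.98714018  0.08674107] 49.690215105646665
```

Call:
servo_tool:
  increments:
    - [0,0,-0.02,0,0,0,-0.2]
    - [0,0,-0.035,0,0,0,-0.2]
    - [0,0,-0.035,0,0,0,-0.2]
    - [0,0,-0.035,0,0,0,-0.2]
    - [-0.0109,0.0382,0,0,0,0,-0.2]
    - [-0.0109,0.0382,0,0,0,0,-0.2]
    - [-0.0109,0.0382,0,0,0,0,-0.2]
    - [-0.0109,0.0382,0,0,0,0,-0.2]
    - [-0.0109,0.0382,0,0,0,0,-0.2]
    - [-0.0109,0.0382,0,0,0,0,-0.2]
    - [-0.0109,0.0382,0,0,0,0,-0.2]
    - [-0.0109,0.0382,0,0,0,0,-0.2]

```text
t: 35.43
ee_pos: [566.4, -4.5, 169.8]
ee_rot: [-0.001, 0.997, 0.079, -0.002]
ft_force: [0.5, -0.4, -4.0]
grip_width: 49.9
```

Call:
servo_tool:
  increments:
    - [-0.0109,0.0382,0,0,0,0,-0.2]
    - [-0.0109,0.0382,0,0,0,0,-0.2]
    - [-0.0109,0.0382,0,0,0,0,-0.2]
    - [-0.0109,0.0382,0,0,0,0,-0.2]
    - [-0.0109,0.0382,0,0,0,0,-0.2]
    - [-0.0109,0.0382,0,0,0,0,-0.2]
    - [-0.0109,0.0382,0,0,0,0,-0.2]
    - [0,0,0,0,0,0,-0.2]
    - [0,0,0,0,0,0,-0.2]
    - [0,0,0.02,0,0,0,-0.2]
    - [0,0,0,0,0,0,-0.2]
    - [0,0,0,0,0,0,-0.2]

```text
t: 36.43
ee_pos: [534.1, -277.2, 148.8]
ee_rot: [-0.002, 0.997, 0.08, -0.002]
ft_force: [-0.1, -0.8, -3.9]
grip_width: 49.0
```

```bash
python3 -c "
from h import *
go(535,-280,41,0.2);o=get_obs(); print(o['ft_force'],o['ft_torque'],o['grip_width'])"
```

```text
t 36.4 at [ 534.1 -277.2  148.8] psi 0.159 j6 -0.83 shift [  0.8   3.4 107.8] turn z -0.041 tilt err [-0.004  0.004]
[-0.08533369 -0.80733248 -3.86106787] [-0.10769823  0.067253    0.0264697 ] 49.01168977508654
```

Call:
servo_tool:
  increments:
    - [0,0,0.03,0,0,0,-0.2]
    - [0,0,0.03,0,0,0,-0.2]
    - [0,0,0.02,0,0,0,-0.2]
    - [0,0,0.012,0,0,0,-0.2]
    - [0,0,0.006,0,0,0,-0.2]
    - [0,0,0.003,0,0,0,-0.2]
    - [0,0,0,0,0,0,-0.2]
    - [0,0,0,0,0,0,-0.2]

```text
t: 37.1
ee_pos: [536.4, -280.3, 51.3]
ee_rot: [0.001, 0.997, 0.079, 0.001]
ft_force: [0.7, 0.6, -4.5]
grip_width: 49.3
```

```bash
python3 -c "
from h import *
go(535,-280,41,0.2);o=get_obs(); print(o['ft_force'],o['ft_torque'],o['grip_width'])"
```

```text
t 37.1 at [ 536.4 -280.3   51.3] psi 0.158 j6 -0.83 shift [-1.4 -0.5 10.3] turn z -0.042 tilt err [ 0.002 -0.002]
[ 0.65182048  0.61911316 -4.4583342 ] [-0.08008053  0.07103489  0.01319334] 49.28820917926061
```

Call:
servo_tool:
  increments:
    - [0,0,0.005,0,0,0,-0.2]
    - [0,0,0.003,0,0,0,-0.2]
    - [0,0,0.002,0,0,0,-0.2]
    - [0,0,0,0,0,0,0.3]
    - [0,0,0,0,0,0,0.3]
    - [0,0,0,0,0,0,0.3]
    - [0,0,0,0,0,0,0.3]
    - [0,0,-0.01,0,0,0,0.3]
    - [0,0,-0.03,0,0,0,0.3]
    - [0,0,-0.04,0,0,-0.1,0.3]
    - [0,0,-0.04,0,0,-0.12,0.3]

```text
t: 38.02
ee_pos: [534.5, -279.0, 160.6]
ee_rot: [-0.001, 0.982, 0.19, -0.001]
ft_force: [0.2, -0.5, 0.3]
grip_width: 61.1
```

Call:
servo_tool:
  increments:
    - [0,0,0,0,0,-0.12,0]
    - [0,0,0,0,0,-0.12,0]
    - [0,0,0,0,0,-0.12,0]
    - [0,0,0,0,0,-0.12,0]
    - [0,0,0,0,0,-0.12,0]
    - [0,0,0,0,0,-0.12,0]
    - [0,0,0,0,0,-0.12,0]
    - [0,0,0,0,0,-0.12,0]
    - [0,0,0,0,0,-0.12,0]
    - [0,0,0,0,0,-0.12,0]
    - [0,0,0,0,0,0,0]

```text
t: 38.93
ee_pos: [535.4, -279.7, 160.3]
ee_rot: [0.0, 0.704, 0.71, 0.0]
ft_force: [-0.3, 0.0, -1.2]
grip_width: 46.5
```

```bash
python3 caps.py w4; python3 rack.py w4.npz | tail -4; python3 -c "
from h import *
go(528,0,120,1.59)"
```

```text
t 38.9 at [ 535.4 -279.7  160.3] psi 1.580 j6 -2.25 shift [ 549.8  -10.4 -129.9] turn z 0.142 tilt err [ 0. -0.]
cap [256. 196.] [ 536.2 -280.2   97.    25.6] 1733 mean [ 535.2 -280.2   97. ]
cap [334. 198.] [ 537.2 -196.3   97.    25.3] 1737 mean [ 536.5 -196.7   96.9]
cap [249. 263.] [ 621.7 -286.9   96.9   25. ] 777 mean [ 614.  -286.5   96.7]
jaw [236. 104.] v -283.0 -270.8 u [453.5 457.6 461.3] 89.0
jaw [368. 113.] v -144.2 -130.5 u [453.6 457.5 461.3] 90.0
tine u [456.8 483.9 533.5] 732
bar grip ((528.5468139648438, 0.742161750793457), (48.357818603515625, 20.49127197265625), 2.471961498260498) [ 5.277e+02 -5.000e-01  1.850e+01]
t 39.0 at [ 535.4 -279.7  160.2] psi 1.575 j6 -2.24 shift [279.7  -6.1  40.2] turn z -0.015 tilt err [ 0. -0.]
```

View pics/w4.png

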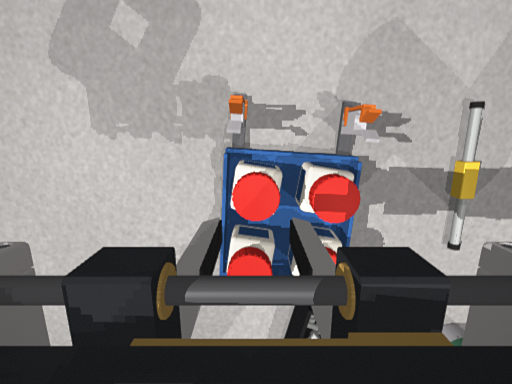

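All four caps stand in the rack at (256,196), (334,198), (249,263) and (320,260). The bar is untouched at (467,178). I'm moving over it.

Call:
servo_tool:
  increments:
    - [0.035,-0.0008,0,0,0,0,0]
    - [0.035,-0.0008,0,0,0,0,0]
    - [0.035,-0.0008,0,0,0,0,0]
    - [0.035,-0.0008,0,0,0,0,0]
    - [0.035,-0.0008,0,0,0,0,0]
    - [0.035,-0.0008,0,0,0,0,0]
    - [0.035,-0.0008,0,0,0,0,0]
    - [0.035,-0.0008,0,0,0,0,0]
    - [0,0,0,0,0,0,0]
    - [0,0,0,0,0,0,0]

```text
t: 39.82
ee_pos: [526.9, 1.6, 160.1]
ee_rot: [0.0, 0.704, 0.71, 0.0]
ft_force: [-0.9, -0.5, -0.0]
grip_width: 47.1
```

```bash
cat > bar.py <<'E'
from m import *
import sys
o=get_obs(); c,P,s=cloud('wrist'); np.savez('b.npz',c=c,P=P); cv2.imwrite('pics/%s.png'%sys.argv[1],c)
z=P[...,2]; m=(z>5)&(z<30)&(abs(P[...,0]-528)<130)&(abs(P[...,1])<60)
p=P[m]; l=cv2.fitLine(p[:,:2].astype(np.float32),cv2.DIST_HUBER,0,.01,.01).ravel(); a=np.arctan2(l[1],l[0])
hsv=cv2.cvtColor(c,cv2.COLOR_BGR2HSV); y=P[(hsv[...,0]>20)&(hsv[...,0]<33)&(hsv[...,1]>130)&(z>14)&(z<30)]
print('axis angle',a,'pt',l[2:],len(p),'grip',y.mean(0).round(1),y.min(0).round(1),y.max(0).round(1),'extent',np.percentile(p[:,0],[1,99]))
g=P[z>150]; k=z.copy(); k[~(z>100)]=999; q=P[(z>100)]; print('finger lowest',np.sort(q[:,2])[:15:3].round(1))
go(y[:,0].mean(),y[:,1].mean(),-28,(a%np.pi)+np.pi/2 if a%np.pi<1.57 else (a%np.pi)-np.pi/2)
E
python3 bar.py b1
```

```text
axis angle 0.026745649 pt [522.54474     1.5946473] 1567 grip [527.8   1.7  19. ] [503.7  -7.7  14.1] [552.5  11.2  22.4] extent [430.39427953 626.12218083]
finger lowest [192.7 193.4 193.7 193.8 194. ]
t 39.9 at [5.27e+02 5.00e-01 1.60e+02] psi 1.577 j6 -1.79 shift [  1.3   0.7 188. ] turn z -0.020 tilt err [ 0. -0.]
```

Call:
servo_tool:
  increments:
    - [0.001,0.001,0.03,0,0,-0.02,0]
    - [0,0,0.035,0,0,0,0]
    - [0,0,0.035,0,0,0,0]
    - [0,0,0.03,0,0,0,0]
    - [0,0,0.02,0,0,0,0]
    - [0,0,0.01,0,0,0,0]
    - [0,0,0,0,0,0,0]
    - [0,0,0,0,0,0,0]

```text
t: 40.53
ee_pos: [528.5, 0.4, 0.2]
ee_rot: [0.0, 0.698, 0.716, 0.0]
ft_force: [0.3, 0.1, 0.4]
grip_width: 46.9
```

```bash
python3 -c "
from h import *
go(528,1.7,-28,1.597);print(get_obs()['ft_force'])"
```

```text
t 40.5 at [5.285e+02 4.000e-01 2.000e-01] psi 1.596 j6 -1.81 shift [ 1.4 -0.5 28.2] turn z -0.001 tilt err [ 0. -0.]
[0.32652648 0.06792387 0.44986667]
```

Call:
servo_tool:
  increments:
    - [0.001,0,0.01,0,0,0,0]
    - [0,0,0.009,0,0,0,0]
    - [0,0,0.005,0,0,0,0]
    - [0,0,0.002,0,0,0,0]
    - [0,0,0,0,0,0,0]
    - [0,0,0,0,0,0,-0.8]
    - [0,0,0,0,0,0,-0.8]
    - [0,0,0,0,0,0,-0.8]
    - [0,0,0,0,0,0,-0.8]
    - [0,0,0,0,0,0,-0.8]
    - [0,0,0,0,0,0,-0.8]
    - [0,0,0,0,0,0,-0.8]
  force: 45

```text
t: 41.53
ee_pos: [528.1, 2.3, -26.1]
ee_rot: [0.0, 0.697, 0.717, 0.0]
ft_force: [-1.0, 0.2, 1.9]
grip_width: 19.4
```

```bash
python3 -c "
from h import *
go(528,1.7,-28,1.597);o=get_obs();print(o['ft_force'],o['grip_width'])"
```

```text
t 41.5 at [528.1   2.3 -26.1] psi 1.598 j6 -1.81 shift [-0.6 -0.1  1.9] turn z 0.001 tilt err [0. 0.]
[-0.97062933  0.15211648  1.91841283] 19.442963418315266
```

Call:
servo_tool:
  increments:
    - [0,0,-0.02,0,0,0,-0.8]
    - [0,0,-0.035,0,0,0,-0.8]
    - [0,0,-0.035,0,0,0,-0.8]
    - [0,0,-0.035,0,0,0,-0.8]
    - [0,0,-0.035,0,0,0,-0.8]
    - [0,0,-0.02,0,0,0.118,-0.8]
    - [0,0,0,0,0,0.118,-0.8]
    - [0,0,0,0,0,0.118,-0.8]
    - [0,0,0,0,0,0.118,-0.8]
    - [0,0,0,0,0,0.118,-0.8]
    - [0,0,0,0,0,0.118,-0.8]
    - [0,0,0,0,0,0.118,-0.8]

```text
t: 42.53
ee_pos: [527.2, 2.4, 152.8]
ee_rot: [-0.0, 0.928, 0.374, -0.001]
ft_force: [-0.1, -0.1, -2.2]
grip_width: 19.5
```

Call:
servo_tool:
  increments:
    - [0,0,0,0,0,0.118,-0.8]
    - [0,0,0,0,0,0.118,-0.8]
    - [0,0,0,0,0,0.118,-0.8]
    - [0,0,0,0,0,0.118,-0.8]
    - [0,0,0,0,0,0.118,-0.8]
    - [0,0,0,0,0,0.118,-0.8]
    - [0,0,0,0,0,0.117,-0.8]
    - [0,0,0,0,0,0,-0.8]
    - [0,0,0,0,0,0,-0.8]

```text
t: 43.28
ee_pos: [527.4, 2.4, 153.0]
ee_rot: [-0.0, 1.0, -0.025, -0.001]
ft_force: [-0.5, 0.3, -2.1]
grip_width: 19.7
```

```bash
python3 -c "
from h import *
go(454.4,-232.6,130,-0.053);o=get_obs();print(o['ft_force'],o['grip_width'])"
```

```text
t 43.3 at [527.4   2.4 153. ] psi -0.050 j6 -0.16 shift [-61.1 238.4  23. ] turn z 0.003 tilt err [-0.001  0.   ]
[-0.48218851  0.30130295 -2.12503235] 19.734587517835948
```

Call:
servo_tool:
  increments:
    - [-0.0076,0.0298,0,0,0,0,-0.8]
    - [-0.0076,0.0298,0,0,0,0,-0.8]
    - [-0.0076,0.0298,0,0,0,0,-0.8]
    - [-0.0076,0.0298,0,0,0,0,-0.8]
    - [-0.0076,0.0298,0,0,0,0,-0.8]
    - [-0.0076,0.0298,0,0,0,0,-0.8]
    - [-0.0076,0.0298,0,0,0,0,-0.8]
    - [-0.0076,0.0298,0,0,0,0,-0.8]
    - [0,0,0,0,0,0,-0.8]
    - [0,0,0.02,0,0,0,-0.8]
    - [0,0,0,0,0,0,-0.8]
    - [0,0,0,0,0,0,-0.8]

```text
t: 44.28
ee_pos: [453.6, -231.4, 132.5]
ee_rot: [-0.001, 1.0, -0.026, -0.001]
ft_force: [-0.6, -0.1, -1.6]
grip_width: 19.4
```

```bash
cat > clip.py <<'E'
from m import *
import sys
go(454.4,-232.6,26,-0.053)
o=get_obs()
yaw=-0.053; ex=np.array([np.cos(yaw),np.sin(yaw)]);ey=np.array([-ex[1],ex[0]])
for n in ('wrist','side','scene'):
    c,P,s=cloud(n); cv2.imwrite('pics/%s_%s.png'%(sys.argv[1],n),c)
    hsv=cv2.cvtColor(c,cv2.COLOR_BGR2HSV);h,s_,v=[hsv[...,i].astype(int) for i in range(3)];z=P[...,2]
    near=(np.hypot(P[...,0]-454,P[...,1]+233)<140)
    j=near&(h>5)&(h<18)&(s_>150)&(z>80)&(z<100)
    for ce,p in blobs(j,P,10): print(n,'jaw v %.1f'%np.median(p[:,:2]@ey),'u',np.percentile(p[:,:2]@ex,[1,50,99]).round(1))
    t=near&(s_<70)&(v>110)&(z>78)&(z<100)
    for ce,p in blobs(t,P,10): print(n,'tine v %.1f'%np.median(p[:,:2]@ey),'u',np.percentile(p[:,:2]@ex,[1,50,99]).round(1),'z',np.percentile(p[:,2],[50,99]).round(),len(p))
    zb=o['ee_pos'][2]+36
    b=near&(abs(z-zb)<14)&(abs(P[...,:2]@ex-466)<16)&(s_<90)
    p=P[b]
    if len(p)>30:
        l=cv2.fitLine((p[:,:2]).astype(np.float32),cv2.DIST_HUBER,0,.01,.01).ravel();print(n,'bar ang-90deg %.3f'%(np.arctan2(l[1],l[0])%np.pi-np.pi/2),'u',np.percentile(p[:,:2]@ex,[2,50,98]).round(1),'v',np.percentile(p[:,:2]@ey,[1,99]).round(1),'zmax',np.percentile(p[:,2],[50,98]).round(1),len(p))
E
python3 clip.py c1
```

```text
t 44.3 at [ 453.6 -231.4  132.5] psi -0.051 j6 -0.64 shift [  1.1   1.3 106.5] turn z 0.002 tilt err [-0.003  0.002]
wrist jaw v -138.8 u [453. 454. 455.]
wrist tine v -138.7 u [473.5 479.5 485. ] z [91. 95.] 208
wrist tine v -281.0 u [475.3 480.6 482.7] z [92. 95.] 46
wrist bar ang-90deg -0.048 u [455.2 465.1 476.2] v [-289.2 -109.4] zmax [172.9 176.5] 3106
side tine v -141.3 u [472.4 477.7 481.4] z [86. 94.] 24
side tine v -281.8 u [472.9 477.3 485. ] z [88. 97.] 35
side bar ang-90deg -0.035 u [451.9 463.4 480.2] v [-310.1 -111.1] zmax [173.5 180.7] 180
scene jaw v -276.0 u [452.5 459.1 464.8]
scene jaw v -135.3 u [456.9 459.  464.3]
scene bar ang-90deg -0.052 u [464.9 472.  479.1] v [-307.9 -109.7] zmax [174.  179.9] 228
```

View pics/c1_wrist.png

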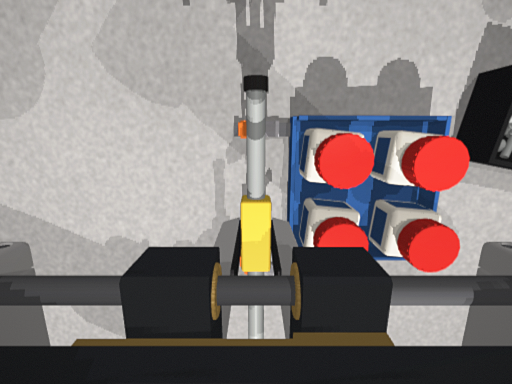

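The bar lies along the clips. Its far end is at (256,85), the far clip at (243,128) and (285,128), and the yellow grip sits in the fingers. It lines up with the slot within 1 mm, so I'm lowering.

Call:
servo_tool:
  increments:
    - [0,0,0.02,0,0,0,-0.8]
    - [0,0,0.025,0,0,0,-0.8]
    - [0,0,0.02,0,0,0,-0.8]
    - [0,0,0.01,0,0,0,-0.8]
    - [0,0,0,0,0,0,-0.8]
    - [0,0,0,0,0,0,-0.8]

```text
t: 44.93
ee_pos: [455.0, -232.6, 59.3]
ee_rot: [0.0, 1.0, -0.026, 0.0]
ft_force: [0.1, -0.0, -1.3]
grip_width: 19.6
```

```bash
python3 clip.py c2; python3 -c "
from h import *
o=get_obs();print(o['ft_force'],o['ft_torque'],o['grip_width'])"
```

```text
t 44.9 at [ 455.  -232.6   59.3] psi -0.052 j6 -0.64 shift [-0.6  0.  33.3] turn z 0.001 tilt err [ 0. -0.]
wrist jaw v -138.3 u [452.6 456.1 459.1]
wrist jaw v -278.3 u [452.7 455.9 459.5]
wrist tine v -150.0 u [460.6 467.1 471.9] z [ 99. 100.] 1181
wrist tine v -138.4 u [473.2 479.2 485.1] z [90. 94.] 443
wrist tine v -199.5 u [448.4 452.4 454.5] z [ 98. 100.] 24
wrist tine v -199.5 u [477.4 479.5 483.8] z [ 98. 100.] 27
wrist tine v -238.4 u [460.9 462.4 464.3] z [ 99. 100.] 17
wrist tine v -238.6 u [465.9 469.3 471.5] z [ 99. 100.] 25
wrist tine v -278.5 u [460.6 471.1 484.8] z [ 97. 100.] 613
wrist bar ang-90deg -0.045 u [459.2 467.1 481. ] v [-290.1 -110.5] zmax [ 99.3 102.5] 3624
side tine v -257.1 u [460.5 461.6 463.9] z [ 99. 100.] 14
side tine v -279.5 u [470.9 480.  484.6] z [92. 99.] 22
side tine v -311.0 u [463.5 465.9 470.2] z [96. 99.] 10
side bar ang-90deg -0.032 u [453.5 464.8 481.5] v [-312.6 -113.6] zmax [100.2 105.6] 193
scene bar ang-90deg -0.054 u [463.4 473.5 481.5] v [-309.6 -109.9] zmax [100.6 106. ] 229
[ 0.30869454  0.07793281 -1.66019247] [-0.05258897  0.0926447  -0.00180549] 19.11895346628776
```

Call:
servo_tool:
  increments:
    - [-0.0005,0,0.005,0,0,0,-0.8]
    - [0,0,0.004,0,0,0,-0.8]
    - [0,0,0.004,0,0,0,-0.8]
    - [0,0,0.003,0,0,0,-0.8]
    - [0,0,0.003,0,0,0,-0.8]
    - [0,0,0.003,0,0,0,-0.8]
    - [0,0,0,0,0,0,-0.8]

```text
t: 45.67
ee_pos: [455.4, -233.6, 37.3]
ee_rot: [0.001, 1.0, -0.027, 0.001]
ft_force: [4.4, -0.9, 0.6]
grip_width: 19.4
```

Call:
servo_tool:
  increments:
    - [0,0,0.003,0,0,0,-0.8]
    - [0,0,0.003,0,0,0,-0.8]
    - [0,0,0.003,0,0,0,-0.8]
    - [0,0,0.003,0,0,0,-0.8]
    - [0,0,0,0,0,0,-0.8]
    - [0,0,0,0,0,0,-0.8]

```text
t: 46.17
ee_pos: [452.9, -232.0, 23.9]
ee_rot: [-0.001, 1.0, -0.026, -0.001]
ft_force: [0.4, -0.2, -1.5]
grip_width: 19.5
```

```bash
python3 clip.py c3|grep -E 'bar|shift'; python3 -c "
from h import *
o=get_obs();print(o['ft_force'],o['ft_torque'],o['grip_width'])"
```

```text
t 46.2 at [ 452.9 -232.    23.9] psi -0.053 j6 -0.64 shift [ 1.5  0.5 -2.1] turn z 0.000 tilt err [-0.003  0.001]
wrist bar ang-90deg -0.036 u [453.5 465.7 477.7] v [-287.3 -110. ] zmax [64.  70.3] 3088
side bar ang-90deg -0.023 u [451.7 462.4 479.3] v [-310.3 -116.5] zmax [62.9 73.3] 186
scene bar ang-90deg -0.065 u [456.8 470.9 481.5] v [-309.5 -109.7] zmax [64.1 73.4] 206
[ 0.17505358  0.44417503 -1.25988106] [-0.1667817   0.01010894  0.02584326] 19.31843293279523
```

Call:
servo_tool:
  increments:
    - [0,0,0.0015,0,0,0,-0.8]
    - [0,0,0.0015,0,0,0,-0.8]
    - [0,0,0,0,0,0,-0.8]
    - [0,0,0,0,0,0,-0.8]

```text
t: 46.65
ee_pos: [453.1, -232.1, 23.7]
ee_rot: [-0.001, 1.0, -0.026, -0.002]
ft_force: [-8.4, 4.9, 18.8]
grip_width: 19.4
```

Run:
```python
from h import *
o=get_obs();print(o['ee_pos'],o['ft_force'],o['ft_torque'],o['grip_width'])
for n in('side','scene'):
    c=snapshot(n)['color']; 
    cv2.imwrite(f'pics/d_{n}.png', cv2.resize(c[195:325,200:330] if n=='side' else c[120:260,90:230],(560,560),interpolation=cv2.INTER_CUBIC))
```

```text
[ 453.11379058 -232.06320087   23.65671085] [-8.35308398  4.92728148 18.7675105 ] [1.00236127 1.75607859 0.02106817] 19.390289835788902
```

View pics/d_side.png

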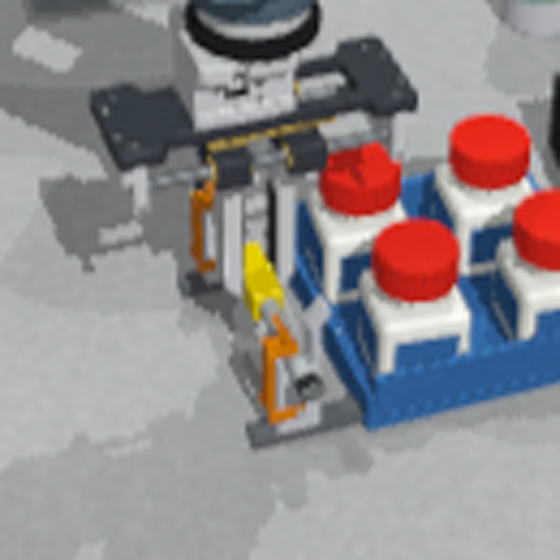

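The side crop shows the bar under both orange jaws, at (205,225) and (278,375). The extra push met 19 N with no movement, so it has bottomed. I'll release it and check.

Call:
servo_tool:
  increments:
    - [0,0,-0.003,0,0,0,-0.8]
    - [0,0,0,0,0,0,-0.15]
    - [0,0,0,0,0,0,-0.15]
    - [0,0,0,0,0,0,-0.15]
    - [0,0,0,0,0,0,-0.15]
    - [0,0,0,0,0,0,-0.15]
    - [0,0,-0.02,0,0,0,-0.15]
    - [0,0,-0.035,0,0,0,-0.15]
    - [0,0,-0.04,0,0,0,-0.15]
    - [0,0,-0.04,0,0,0,-0.15]
    - [0,0,-0.04,0,0,0,-0.15]

```text
t: 47.67
ee_pos: [453.7, -232.2, 201.4]
ee_rot: [-0.0, 1.0, -0.026, -0.0]
ft_force: [0.9, -0.8, 0.2]
grip_width: 40.1
```

Call:
servo_tool:
  increments:
    - [0,-0.03,-0.02,0,0,0,-0.15]
    - [0,-0.03,0,0,0,0,-0.15]
    - [0,0,0,0,0,0,-0.15]
    - [0,0,0,0,0,0,-0.15]
    - [0,0,0,0,0,0,-0.15]
    - [0,0,0,0,0,0,-0.15]

```text
t: 48.17
ee_pos: [456.8, -173.1, 218.8]
ee_rot: [-0.0, 1.0, -0.027, -0.001]
ft_force: [0.5, 0.2, 0.1]
grip_width: 40.0
```

Run:
```python
from m import *
import caps as K
yaw=-0.053; ex=np.array([np.cos(yaw),np.sin(yaw)]);ey=np.array([-ex[1],ex[0]])
print(get_obs()['ee_pos'],get_obs()['ft_force'])
c,P,s=cloud('wrist'); cv2.imwrite('pics/e.png',c)
for x,y,z,r in K.caps(P,c): print('rack xy',round(np.dot([x,y],ex)-591,1),round(np.dot([x,y],ey)+208.3,1))
hsv=cv2.cvtColor(c,cv2.COLOR_BGR2HSV);h,s_=hsv[...,0].astype(int),hsv[...,1];z=P[...,2];u=P[...,:2]@ex-466;v=P[...,:2]@ey+208.3
y=(h>20)&(h<33)&(s_>130)&(z>50)&(z<90); print('grip u v z',[np.percentile(q[y],[2,50,98]).round(1) for q in (u,v,z)])
for a,b in((-60,-30),(30,62),(78,98),(-98,-78)):
    m=(v>a)&(v<b)&(abs(u)<12)&(z>50)&(z<80); print('rod',a,b,m.sum(),u[m].mean().round(1) if m.any() else '',np.percentile(z[m],[50,95]).round(1) if m.any() else '')
```

```text
[ 456.81621639 -173.10226205  218.7961983 ] [0.46344956 0.20662943 0.08861355]
cap [319. 198.] [ 536.9 -195.6   97.    25.3] 1186 mean [ 536.6 -195.2   97. ]
cap [385. 200.] [ 623.7 -202.9   97.1   25.5] 1201 mean [ 622.4 -201.9   97. ]
cap [322. 245.] [ 540.2 -264.1   96.6   12.2] 94 mean [ 540.5 -261.4   96.4]
cap [380. 243.] [ 625.2 -265.5   94.8   13.6] 58 mean [ 625.2 -263.1   94.4]
rack xy -44.5 41.4
rack xy 42.6 38.7
rack xy -37.5 -26.8
rack xy 47.4 -23.7
grip u v z [array([-13.5,  -3.5,   6.6]), array([-41. , -16.1,   6.5]), array([59. , 68.8, 70.9])]
rod -60 -30 180 -2.4 [67.8 70.4]
rod 30 62 196 -3.2 [63.9 65.9]
rod 78 98 40 -3.3 [64.  66.9]
rod -98 -78 12 1.0 [63.  64.9]
```

View pics/e.png

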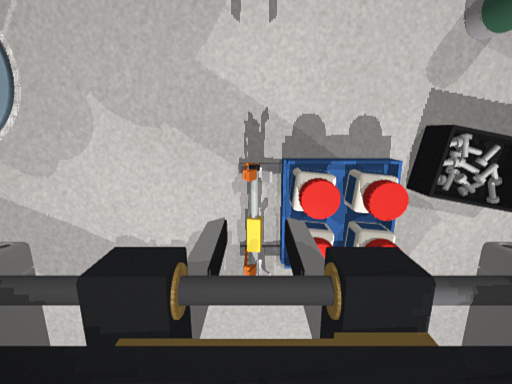

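The grip reads about 17 mm off along the rack's y axis. I'm checking that with the fixed cameras.

Run:
```python
from m import *
yaw=-0.053; ex=np.array([np.cos(yaw),np.sin(yaw)]);ey=np.array([-ex[1],ex[0]])
for n in('scene','side'):
    c,P,s=cloud(n)
    hsv=cv2.cvtColor(c,cv2.COLOR_BGR2HSV);h,s_=hsv[...,0].astype(int),hsv[...,1];z=P[...,2];u=P[...,:2]@ex-466;v=P[...,:2]@ey+208.3
    y=(h>20)&(h<33)&(s_>130)&(z>45)&(z<90)&(abs(u)<60)&(abs(v)<120); print(n,'grip',y.sum(),[np.percentile(q[y],[2,50,98]).round(1) for q in (u,v,z)])
    m=(abs(v)<130)&(abs(u)<20)&(z>48)&(z<78); print('bar ext v',np.percentile(v[m],[1,99]).round(1)); 
    for a,b in((-125,-85),(-60,-35),(35,60),(80,120)):
        k=m&(v>a)&(v<b); print('  ',a,b,k.sum(),[np.percentile(q[k],[5,50,95]).round(1) for q in(u,v,z)] if k.any() else '')
    cr=c[120:260,90:230] if n=='scene' else c[195:325,200:330]
    cv2.imwrite(f'pics/f_{n}.png',cv2.resize(cr,(560,560),interpolation=cv2.INTER_CUBIC))
a=np.hstack([cv2.resize(cv2.imread(f'pics/f_{n}.png'),(400,400)) for n in('scene','side')]); cv2.imwrite('pics/f.png',a)
```

```text
scene grip 103 [array([-13. ,   5.8,  11.2]), array([-39.5, -19.5,   6.1]), array([57.7, 68.2, 73.1])]
bar ext v [-117.1   80.9]
   -125 -85 43 [array([-4.6,  2.7,  7.1]), array([-118.1, -105.4,  -88. ]), array([57.7, 64.3, 68.5])]
   -60 -35 37 [array([-5.4,  3.6,  9.9]), array([-57.8, -42.6, -35.9]), array([54.6, 64.5, 71.9])]
   35 60 28 [array([-3.3,  2.3,  6.3]), array([35.1, 44.6, 54.9]), array([57.5, 63.9, 67.7])]
   80 120 7 [array([-4.1, -1.8,  3. ]), array([80.3, 81. , 81.7]), array([57. , 63.1, 67.8])]
side grip 134 [array([-14.5,  -6.7,   4.6]), array([-45.1, -24.5,   3.8]), array([54. , 68.5, 73.1])]
bar ext v [-118.7   75.9]
   -125 -85 69 [array([-9.6, -4.5,  1.3]), array([-118.8, -111.2,  -88.9]), array([55.1, 64. , 67.3])]
   -60 -35 48 [array([-13.1,  -6.9,   5.4]), array([-49.7, -41.6, -35.5]), array([53.8, 66. , 71.3])]
   35 60 32 [array([-12.1,  -5.6,   0.3]), array([36.7, 48.7, 59.6]), array([60.1, 64.5, 68.1])]
   80 120 0
```

View pics/f.png

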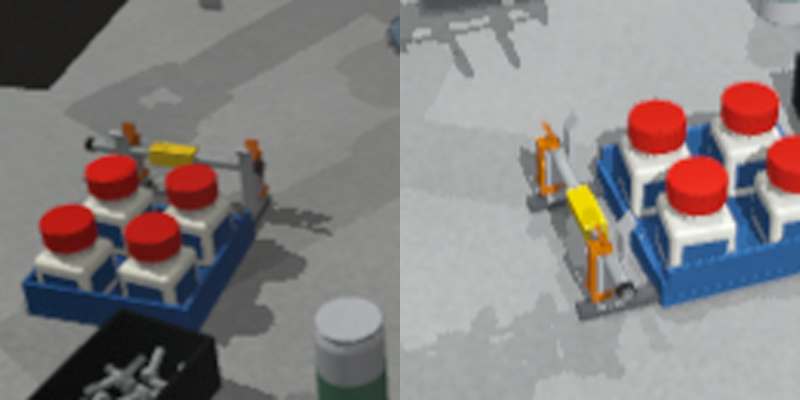

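Both fixed cameras agree. The bar sits fully home under both jaws (rod top at 66 mm), but it has been knocked about 18 mm toward the rack's -y. I'll regrip it and slide it back along its axis.

```bash
python3 -c "
from h import *
go(453.2,-249.8,24.5,-0.053)"
```

```text
t 48.3 at [ 456.9 -173.2  219. ] psi -0.054 j6 -0.54 shift [  0.6  76.8 194.5] turn z -0.001 tilt err [-0.001  0.001]
```

Call:
servo_tool:
  increments:
    - [0.0005,0.0385,0,0,0,0,-0.15]
    - [0,0.0385,0,0,0,0,-0.15]
    - [0,0,0,0,0,0,-0.15]
    - [0,0,0.035,0,0,0,-0.15]
    - [0,0,0.035,0,0,0,-0.15]
    - [0,0,0.035,0,0,0,-0.15]
    - [0,0,0.02,0,0,0,-0.15]
    - [0,0,0,0,0,0,-0.15]
    - [0,0,0,0,0,0,-0.15]

```text
t: 49.07
ee_pos: [453.0, -249.1, 93.8]
ee_rot: [-0.001, 1.0, -0.027, -0.001]
ft_force: [-0.3, -0.4, 0.6]
grip_width: 40.0
```

Run:
```python
from m import *
go(453.2,-249.8,24.5,-0.053)
yaw=-0.053; ex=np.array([np.cos(yaw),np.sin(yaw)]);ey=np.array([-ex[1],ex[0]])
c,P,s=cloud('wrist')
hsv=cv2.cvtColor(c,cv2.COLOR_BGR2HSV);h,s_=hsv[...,0].astype(int),hsv[...,1];z=P[...,2];u=P[...,:2]@ex-466;v=P[...,:2]@ey+208.3
y=(h>20)&(h<33)&(s_>130)&(z>66)&(z<90); print('grip u v z',[np.percentile(q[y],[1,50,99]).round(1) for q in (u,v,z)])
```

```text
t 49.1 at [ 453.  -249.1   93.8] psi -0.053 j6 -0.67 shift [ 0.4  0.8 69.3] turn z -0.000 tilt err [-0.002  0.002]
grip u v z [array([-14. ,  -4.2,   5. ]), array([-42. , -16.7,   6.3]), array([66.4, 68.8, 70.9])]
```

Call:
servo_tool:
  increments:
    - [-0.0025,0,0.02,0,0,0,-0.15]
    - [0,0,0.02,0,0,0,-0.15]
    - [0,0,0.015,0,0,0,-0.15]
    - [0,0,0.009,0,0,0,-0.15]
    - [0,0,0.003,0,0,0,-0.15]
    - [0,0,0,0,0,0,-0.15]
    - [0,0,0,0,0,0,-0.15]

```text
t: 49.7
ee_pos: [452.2, -250.2, 29.2]
ee_rot: [0.001, 1.0, -0.026, 0.001]
ft_force: [0.3, 0.4, 0.3]
grip_width: 39.7
```

Call:
servo_tool:
  increments:
    - [0,0,0,0,0,0,-0.8]
    - [0,0,0,0,0,0,-0.8]
    - [0,0,0,0,0,0,-0.8]
    - [0,0,0,0,0,0,-0.8]
    - [0,0,0,0,0,0,-0.8]
    - [0,0,0,0,0,0,-0.8]
  force: 20

```text
t: 50.2
ee_pos: [451.5, -249.7, 28.2]
ee_rot: [0.0, 1.0, -0.026, 0.0]
ft_force: [-1.0, 0.7, 4.0]
grip_width: 19.3
```

```bash
python3 -c "
from h import *
go(454.4,-232.6,24.5,-0.053); o=get_obs();print(o['ft_force'],o['ft_torque'],o['grip_width'])"
```

```text
t 50.2 at [ 451.5 -249.7   28.2] psi -0.053 j6 -0.67 shift [  2.  -17.2   3.7] turn z 0.000 tilt err [ 0.001 -0.001]
[-0.95449036  0.74951003  3.95602679] [-0.02383626  0.17471811 -0.01133151] 19.30955705881556
```

Call:
servo_tool:
  increments:
    - [0,-0.003,0,0,0,0,-0.8]
    - [0,-0.005,0,0,0,0,-0.8]
    - [0,-0.005,0,0,0,0,-0.8]
    - [0,-0.0045,0,0,0,0,-0.8]
    - [0,0,0,0,0,0,-0.8]
    - [0,0,0,0,0,0,-0.8]

```text
t: 50.7
ee_pos: [452.6, -231.2, 28.2]
ee_rot: [-0.0, 1.0, -0.026, 0.0]
ft_force: [-0.1, -0.2, 4.8]
grip_width: 19.9
```

```bash
python3 -c "
from h import *
go(454.4,-232.6,24.5,-0.053); o=get_obs();print(o['ft_force'],o['ft_torque'],o['grip_width'])"
```

```text
t 50.7 at [ 452.6 -231.2   28.2] psi -0.053 j6 -0.64 shift [1.9 1.3 3.7] turn z 0.000 tilt err [0.001 0.001]
[-0.10638985 -0.2220769   4.83038562] [-0.02232879 -0.04928135 -0.05655363] 19.85379425214631
```

Moved with low force. I'll release, retreat and check.

Call:
servo_tool:
  increments:
    - [0,0,0,0,0,0,-0.15]
    - [0,0,0,0,0,0,-0.15]
    - [0,0,0,0,0,0,-0.15]
    - [0,0,0,0,0,0,-0.15]
    - [0,0,0,0,0,0,-0.15]
    - [0,0,-0.02,0,0,0,-0.15]
    - [0,0,-0.035,0,0,0,-0.15]
    - [0,0,-0.04,0,0,0,-0.15]
    - [0,0,-0.04,0,0,0,-0.15]
    - [0,0,-0.04,0,0,0,-0.15]
    - [0,-0.03,-0.01,0,0,0,-0.15]
    - [0,-0.03,0,0,0,0,-0.15]

```text
t: 51.7
ee_pos: [457.3, -173.5, 217.5]
ee_rot: [0.002, 1.0, -0.028, 0.004]
ft_force: [1.0, 1.0, 0.4]
grip_width: 39.8
```

Call:
servo_tool:
  increments:
    - [0,0,0,0,0,0,-0.15]
    - [0,0,0,0,0,0,-0.15]
    - [0,0,0,0,0,0,-0.15]
    - [0,0,0,0,0,0,-0.15]

```text
t: 52.03
ee_pos: [454.9, -172.5, 211.9]
ee_rot: [-0.0, 1.0, -0.027, -0.001]
ft_force: [-0.3, -0.3, -0.2]
grip_width: 40.1
```

Run:
```python
from m import *
import caps as K
yaw=-0.053; ex=np.array([np.cos(yaw),np.sin(yaw)]);ey=np.array([-ex[1],ex[0]])
print(get_obs()['ee_pos'],get_obs()['ft_force'])
for n in('wrist','scene','side'):
    c,P,s=cloud(n)
    hsv=cv2.cvtColor(c,cv2.COLOR_BGR2HSV);h,s_=hsv[...,0].astype(int),hsv[...,1];z=P[...,2];u=P[...,:2]@ex-466;v=P[...,:2]@ey+208.3
    y=(h>20)&(h<33)&(s_>130)&(z>45)&(z<90)&(abs(u)<60)&(abs(v)<120); print(n,'grip',y.sum(),[np.percentile(q[y],[2,50,98]).round(1) for q in (u,v,z)])
    m=(abs(v)<130)&(abs(u)<20)&(z>48)&(z<78); print('bar ext v',np.percentile(v[m],[1,99]).round(1)); 
    for a,b in((-125,-85),(-60,-35),(35,60),(80,120)):
        k=m&(v>a)&(v<b); print('  ',a,b,k.sum(),[np.percentile(q[k],[5,50,95]).round(1) for q in(u,z)] if k.any() else '')
    K.caps(P,c)
    cr={'scene':c[120:260,90:230],'side':c[195:325,200:330]}.get(n)
    if cr is not None: cv2.imwrite(f'pics/g_{n}.png',cv2.resize(cr,(400,400),interpolation=cv2.INTER_CUBIC))
cv2.imwrite('pics/g.png',np.hstack([cv2.imread(f'pics/g_{n}.png') for n in('scene','side')]))
```

```text
[ 454.87985919 -172.51166284  211.92727102] [-0.32484353 -0.26649689 -0.23172744]
wrist grip 499 [array([-12.1,  -2.6,   7.1]), array([-22.4,   3.2,  24.9]), array([62.5, 68.9, 70.5])]
bar ext v [-73.6  98.6]
   -125 -85 0 
   -60 -35 128 [array([-6.9, -2.6,  3.2]), array([61. , 64.3, 65.8])]
   35 60 160 [array([-8. , -2.6,  2.9]), array([60.9, 64.1, 65.8])]
   80 120 152 [array([-7.9, -2.5,  2.8]), array([61.5, 64.6, 66.9])]
cap [322. 200.] [ 537.1 -195.8   97.    25.4] 1240 mean [ 536.7 -195.1   96.9]
cap [389. 201.] [ 623.5 -202.9   97.    25.7] 1252 mean [ 622.4 -201.9   96.9]
scene grip 86 [array([-9.1,  5.7, 12.6]), array([-21.8,  -1.1,  24.1]), array([59.3, 70.3, 73.7])]
bar ext v [-96.5  99.4]
   -125 -85 19 [array([-1.6,  4.1,  9.2]), array([60.2, 66. , 69.6])]
   -60 -35 29 [array([-0.5,  4.5,  8.3]), array([60.3, 63.4, 68.4])]
   35 60 28 [array([-1.4,  3.3,  8.5]), array([58.9, 63.7, 67.4])]
   80 120 32 [array([-5.7,  3.7,  8.8]), array([56.4, 64. , 68.4])]
cap [129. 182.] [ 540.2 -280.5   99.    27.3] 146 mean [ 541.8 -278.4   98.8]
cap [157. 185.] [ 542.  -195.    98.
[... 211 characters left out ...]
 [array([-13.1,  -6.1,   5.9]), array([-26.2,  -6.6,  22.1]), array([54.8, 68. , 72.4])]
bar ext v [-100.2   95.7]
   -125 -85 41 [array([-8.2, -3.2,  2.7]), array([54. , 63.6, 67.3])]
   -60 -35 17 [array([-9.3, -6. ,  2.4]), array([60.6, 64.1, 66.4])]
   35 60 29 [array([-8.1, -4.5,  1.9]), array([57.7, 63. , 66.3])]
   80 120 13 [array([-9.3, -5.8,  5.9]), array([61.7, 63.3, 65.6])]
cap [313. 230.] [ 621.5 -205.5   97.2   24.9] 161 mean [ 621.6 -207.7   97.2]
cap [283. 236.] [ 536.  -198.2   97.2   26.2] 175 mean [ 535.4 -200.9   97.3]
cap [329. 248.] [ 625.1 -286.6   97.1   26.1] 192 mean [ 624.3 -290.    97.1]
cap [296. 255.] [ 534.3 -280.3   97.1   27.5] 202 mean [ 534.5 -283.9   97.1]
```

View pics/g.png

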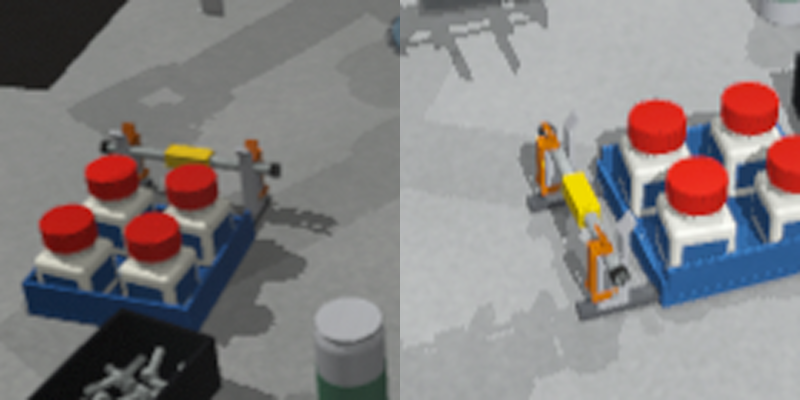

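The bar is now centred between the clips, with its ends at (107,147) and (275,170) in the left crop. Both jaws are closed over it and all four jars stand upright. Handing in.

```bash
python3 -c "
from cell import job_done; print(job_done())"
```

```text
the job is handed in; nothing more can be done
None
```

The job is handed in. All four jars stand upright in the rack with tight caps, and the keeper bar is home in both clips. No verdict was reported, so this rests on my own checks at about 52 s of the 210 s allowed.

- **Caps:** One jar was already tight, giving about 3 N when tugged. The other three were loose, at about 0.5 to 0.7 N. I turned those clockwise to the hard stop (0.8 to 0.9 N m) and tugged them again; each then gave 3.5 to 5 N.
- **Jars:** In the last pictures all four caps are level at their correct height, 97 to 99 mm. They sit about 42 mm either side of the rack's centre, the furthest about 47 mm out against the 58 mm limit.
- **Bar:** Pushed down, it bottomed at 19 N with both jaws closed over it. It is parallel to the rack, about 1 mm off centre lengthwise, and its axis is about 60 mm up. The cameras disagree on its front-to-back position, from -6 to +4 mm, against a limit of 5 mm. I took it as seated because it lies in both slots, which leave only 2 mm of play.

**Two things went wrong on the way:**
- The fingertips sit about 32 mm above the reported tool point, so my first grasp closed above the cap without touching it. I corrected every later grasp for this.
- After I released the bar, it had slid about 18 mm lengthwise, outside the 16 mm limit. I regripped it and slid it back.

I never reached for the spray can, screwdriver, bolt bin or green look-alikes, but I did not measure their positions again at the end.

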